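Put the food tins away in the pop-out drawer

TASK

Put the small food tins away: press the release button on top of the little cabinet so that its drawer pops out, then stand every food tin that stands about on the open worktop (not the one kept behind the cereal boxes) upright in the drawer's bin. How high the cork in the bin lies is not known, so lower each tin gently until you feel it touch down before you let go: do not drop it or press it down hard. Finally push the drawer fully home until it clicks and stays shut, and leave the other things on the worktop where they stand.

Things in the scene. Friction and masses are not known exactly. Their poses are not given: they have to be found in the camera images.
- release_top (a point): top centre of a round dark push button, 32 mm across, 13 mm proud of the top of the fixed wooden cabinet (346 mm wide, 168 deep, 136 high, front towards the robot, yaw varies a little), near its front left corner. Pressed straight down it goes 10 mm against a spring (2 N at first, 5.5 N at the bottom), frees the drawer after about 8 mm, and springs back
- drawer (a joint): how far the drawer is out, m: 0 shut and latched, 0.165 fully out; it slides out along -x of bin. A spring drives it out (4 N shut, 3 N out) and keeps it out. To latch, push it to its stop at -0.003 (about 10 N at the last): it clicks and rests near 0; else it comes out again
- bin (a point): centre of the mouth (rim plane, 85 mm above the worktop) of the drawer's opaque metal bin; moves with the drawer. x points into the cabinet, y to the left, z up. Walls 4 mm; inside 142 mm along x, 284 mm along y; a 4 mm divider along x, as high as the rim, parts it into two bays. The drawer front, 106 mm high, stands 78 mm to -x. When the drawer is out the bin is clear of the cabinet
- bay_left (a point): centre of the mouth of the left bay (72 mm to +y of bin, same axes), 142 mm along x by 140 mm along y inside; takes two tins side by side along y, 34 mm either side of this point. Its floor is a flat level cork block, 40 to 70 mm below the rim: unknown, differs between bays and starts, so a tin stands 2 to 32 mm above the rim
- bay_right (a point): centre of the mouth of the right bay (72 mm to -y of bin, same axes); like the left bay, with its own unknown cork height. The cork gives slightly when pressed, about 3 N per mm
- bin_floor: metal floor plate of the bin, with the cork blocks that lie on it; its origin is under the bin's centre, 3 mm above the worktop, and tells nothing of the cork's height
- pull (a point): middle of the steel bar pull on the drawer front: a horizontal bar 140 mm long along the drawer's y, 35 mm out from the front, 80 mm above the worktop; moves with the drawer. The drawer can be pushed in by it
- food_a_mid (a point): small food tin with a printed label and flat metal ends, round, 57 mm diameter, 72 mm tall, about 0.18 kg; this point is its centre, 36 mm above its foot; z runs up its axis. There are up to four such tins; some may be absent
- food_b_mid (a point): small food tin with a printed label and flat metal ends, round, 57 mm diameter, 72 mm tall, about 0.18 kg; this point is its centre, 36 mm above its foot; z runs up its axis. There are up to four such tins; some may be absent
- food_c_mid (a point): small food tin with a printed label and flat metal ends, round, 57 mm diameter, 72 mm tall, about 0.18 kg; this point is its centre, 36 mm above its foot; z runs up its axis. There are up to four such tins; some may be absent
- food_d_mid (a point): small food tin with a printed label and flat metal ends, round, 57 mm diameter, 72 mm tall, about 0.18 kg; this point is its centre, 36 mm above its foot; z runs up its axis. There are up to four such tins; some may be absent
- shaker_mid (a point): bystander: salt shaker with a grey domed top and clear waisted body, 44 mm diameter, 90 mm tall; its centre. Not to be moved
- mill_mid (a point): bystander: turned wooden pepper mill, 58 mm diameter, 150 mm tall; its centre. Not to be moved
- lemon_1_mid (a point): bystander: lemon, 78 mm long, 56 mm high, lying on the worktop; its centre. Not to be moved
Not all that is in view belongs to the job. What is shaped like the part that bears food_a_mid but pink is not meant. What is shaped like the part that bears food_c_mid but purple is not meant.

How it is judged:
On the way, in this order (a step that is already met when the one before it is completed fails the run):
1. the release has been pressed and the drawer has popped out (value of joint drawer above 0.13 m), for 0.2 s.
2. every food tin stands upright in the bin, let go (x of food_a_mid in the frame of bin between -0.07 and 0.07 m and y of food_a_mid in the frame of bin between -0.142 and 0.142 m and z of each of food_a_mid, food_b_mid, food_c_mid, food_d_mid in the frame of bin below 0.003 m and angle between each of food_a_mid, food_b_mid, food_c_mid, food_d_mid's own z axis and vertical below 0.2 rad and contact force between each of food_a, food_b, food_c, food_d and the fingers below 0.3 N and x of food_b_mid in the frame of bin between -0.07 and 0.07 m and y of food_b_mid in the frame of bin between -0.142 and 0.142 m and x of food_c_mid in the frame of bin between -0.07 and 0.07 m and y of food_c_mid in the frame of bin between -0.142 and 0.142 m and x of food_d_mid in the frame of bin between -0.07 and 0.07 m and y of food_d_mid in the frame of bin between -0.142 and 0.142 m), for 0.2 s.
3. the drawer is home and latched (value of joint drawer below 0.006 m), for 0.3 s.
At the end, for the whole second after the job is handed in: The drawer is latched shut (less than 6 mm out, staying there by itself), every food tin present stands in the bin within 0.2 rad of upright, at rest, and the bystanders are within 30 mm of where they stood (value of joint drawer below 0.006 m and x of food_a_mid in the frame of bin between -0.07 and 0.07 m and y of food_a_mid in the frame of bin between -0.142 and 0.142 m and z of each of food_a_mid, food_b_mid, food_c_mid, food_d_mid in the frame of bin below 0.003 m and angle between each of food_a_mid, food_b_mid, food_c_mid, food_d_mid's own z axis and vertical below 0.2 rad and linear speed of each of food_a, food_b, food_c, food_d below 0.03 m/s and x of food_b_mid in the frame of bin between -0.07 and 0.07 m and y of food_b_mid in the frame of bin between -0.142 and 0.142 m and x of food_c_mid in the frame of bin between -0.07 and 0.07 m and y of food_c_mid in the frame of bin between -0.142 and 0.142 m and x of food_d_mid in the frame of bin between -0.07 and 0.07 m and y of food_d_mid in the frame of bin between -0.142 and 0.142 m and distance of each of shaker_mid, mill_mid, lemon_1_mid from where it was at the start of the episode below 0.03 m); the robot touches nothing.
It fails at once if a tin is let fall into the bin (faster than 0.6 m/s inside it before it touches the cork) ((x of food_a_mid in the frame of bin between -0.07 and 0.07 m and y of food_a_mid in the frame of bin between -0.142 and 0.142 m and z of food_a_mid in the frame of bin below 0.04 m and linear speed of food_a above 0.6 m/s and contact force between food_a and bin_floor below 0.05 N) or (x of food_b_mid in the frame of bin between -0.07 and 0.07 m and y of food_b_mid in the frame of bin between -0.142 and 0.142 m and z of food_b_mid in the frame of bin below 0.04 m and linear speed of food_b above 0.6 m/s and contact force between food_b and bin_floor below 0.05 N) or (x of food_c_mid in the frame of bin between -0.07 and 0.07 m and y of food_c_mid in the frame of bin between -0.142 and 0.142 m and z of food_c_mid in the frame of bin below 0.04 m and linear speed of food_c above 0.6 m/s and contact force between food_c and bin_floor below 0.05 N) or (x of food_d_mid in the frame of bin between -0.07 and 0.07 m and y of food_d_mid in the frame of bin between -0.142 and 0.142 m and z of food_d_mid in the frame of bin below 0.04 m and linear speed of food_d above 0.6 m/s and contact force between food_d and bin_floor below 0.05 N)).
It fails at once if a tin is pressed or slammed hard onto the cork (over 16 N) (contact force between any of food_a, food_b, food_c, food_d and bin_floor above 16 N).
It fails at once if a bystander is knocked more than 40 mm away or tipped over (distance of any of shaker_mid, mill_mid, lemon_1_mid from where it was at the start of the episode above 0.04 m or angle between any of shaker_mid, mill_mid's own z axis and vertical above 0.6 rad).
Of food_a, food_b, food_c, food_d only 3 to 4 are there at a start; the rules pass over those that are not, and their reading is None.
At some moment in a run one of food_a, food_b, food_c, food_d may be knocked a few centimetres aside while the robot is not near it.
It also fails if it takes over 208 s, if anything falls off the work surface, if the arm or the gripper's body presses on something with over 40 N, if the wrist force passes 120 N, or if a joint passes its speed limit or range.

ROBOT

A 6-joint arm with a two-finger parallel gripper is mounted at the origin on a cart in front of the work surface, level with it; the furniture and walls round the work are solid. World frame = base frame: x ahead of the robot, y to its left, z up, the work surface at z = 0. Lengths are in m, angles in rad, forces in N, time in s.
With the tool pointing down it reaches from about 0.325 to 0.775 m from the base axis. Payload 5.5 kg.
Tool frame: the origin (TCP) lies between the finger pads; the fingertips stand 11 mm ahead of it and the grasp point (between the pads) lies 8 mm behind it; z points along the fingers, y is the direction in which the jaws open and shut (so a half turn about z gives the same grasp; the last joint's range is limited). The gripper opens to 85 mm and grips with 20 to 120 N. Pads are 22 mm wide; open, the fingers measure 114 mm over their backs; the gripper's body (76 mm by 85 mm) begins 54 mm behind the grasp point. The pads swing forward as they close: fully open they stand 13 mm farther back than shut.
Start: joints at [-1.207, 0.091, 1.231, -0, 1.82, -0.057], TCP at [0.245, -0.548, 0.242] pointing down, gripper open.
Joint ranges: [-2.87, 2.87], [-0.86, 2.18], [0.17, 2.46], [-1.51, 4.65], [0.06, 2.69], [-2.65, 2.65]. Speed limits (rad/s): [2.57, 2.57, 3.01, 3.14, 3.14, 3.14].

INTERFACE

Orientations are given as a unit quaternion [x, y, z, w].
In Python, from cell import r gives the robot as it stands.
- The arm moves only by the tool jog_arm, never from a script. Its arguments are lists of equal length, an entry for each row: "linear": the shift along the tool's x, y, z in m, a list of three; "twist": the turn, a rotation vector about the tool's x, y, z in degrees, a list of three. A call has 1 to 8 rows; each row shifts and turns the commanded pose from where the row before left it, along the tool's axes as they then stand; what a row does not reach is not made up. A row lasts 1/8 s, in which the tool goes at most 62.5 mm and 10.7 degrees, less where a joint would pass 70% of its speed; a pose out of reach is approached as far as the arm can. A call with a gripper value outside its range is refused whole. "hand" is the finger opening in m, from 0 to 0.0854, set as the call begins (left out, the last holds). The fingers move at their own pace and stop on an object; "grip_force" is the grip in N (left out, the last holds). Time passes only in rows, so rows that do not move let the fingers close. It gives the time, the measured TCP pose, the force and the opening at its end, in the units of the state.
- r.read_state(): the state, without advancing time (a new reading comes with each control period).
- r.snapshot(name): name is "side" or "top"; returns the picture (384x512x3 uint8, red, green, blue); there is no depth.
- r.get_calibration(name): a dict with "fx", "fy", "cx", "cy" (pixels), "dist_coeffs" ([k1, k2, p1, p2, k3] as OpenCV has them; the pictures are not rectified), "rvec" (rotation vector, rad) and "tvec" (3), from world to camera coordinates, as OpenCV has them. Camera axes: x right, y down, z forward; pixel columns grow to the right and rows downward; lengths in m; the calibration is good to about 2 mm. A picture is of the moment at which its call begins. get_calibration takes no time and is no camera call.
- r.job_done(): hands the job in, once; it reports no verdict.
The state is a dict: "time_s": time; "q": joint angles; "joint_vel": joint speeds; "effort": joint torques, N m; "tool_pos": TCP position; "ee_rot": TCP orientation; "force": force on the tool from outside, world axes, zero at the start; "wrist_torque": the same for the moment, N m; "finger_gap": finger opening in m.
Only numpy, scipy, OpenCV 4.12 (cv2) and the standard library are available. Lean on these libraries where they do the work, as an engineer would, in place of code of your own. Each camera call takes 0.05 s, during which the arm holds its last target.

## Working session

There is one attempt and no reset: what is moved stays moved. The work goes in short steps, Python scripts to look and compute and a tool call to move; the robot and the scene stay as the last step left them, time stands still between calls to the robot, and variables do not carry over. Pictures are saved under pics/ and viewed, and the job is handed in when it is done.

Besides the shell and the picture viewer there is one more tool, called after "Emit:" by a JSON object that holds its "api" and its "payload". jog_arm: Moves the arm, as the interface text tells. Its arguments: {"type":"object","properties":{"linear":{"type":"array","items":{"type":"array","items":{"type":"number"}}},"twist":{"type":"array","items":{"type":"array","items":{"type":"number"}}},"hand":{"type":"number"},"grip_force":{"type":"number"}},"required":["linear","twist"]}

```bash
mkdir -p pics; ls; python3 - <<'E'
from cell import r
import cv2
s=r.read_state();print(s)
for n in("side","top"):
    im=r.snapshot(n);cv2.imwrite(f"pics/{n}0.png",im[:,:,::-1]);print(n,r.get_calibration(n))
E
```

```text
pics
{'time_s': 0.0, 'q': array([-1.20670794e+00,  9.18586186e-02,  1.23191598e+00,  1.17388048e-05,
        1.81978751e+00, -5.67201356e-02]), 'joint_vel': array([ 2.17193249e-04,  3.48644347e-04, -3.77607188e-04, -9.77130756e-04,
       -2.39222268e-04, -7.72295118e-05]), 'effort': array([ 1.01274311e-04, -4.58734846e+01, -4.18018806e+01,  5.44228828e-05,
        1.17086465e-02, -1.67711681e-05]), 'tool_pos': array([ 0.24499514, -0.54741077,  0.24113399]), 'ee_rot': array([ 9.77945787e-01,  2.08856572e-01, -1.45118811e-04, -9.73989830e-04]), 'force': array([-0.34590542, -0.41170664, -1.58134295]), 'wrist_torque': array([0.00770002, 0.0456287 , 0.04722671]), 'finger_gap': 0.0853351649929376}
side {'fx': 346.5449400440044, 'fy': 346.5449400440044, 'cx': 256.77767119710796, 'cy': 189.74424971649032, 'dist_coeffs': array([0.03714518, 0.        , 0.        , 0.        , 0.        ]), 'rvec': array([ 0.02413532,  2.79942503, -1.40950514]), 'tvec': array([0.54713569, 0.04892368, 1.31060066])}
top {'fx': 473.8229434760816, 'fy': 473.8229434760816, 'cx': 252.53453920062458, 'cy': 186.22389078385572, 'dist_coeffs': array([0.060066, 0.      , 0.      , 0.      , 0.      ]), 'rvec': array([ 1.92601057, -2.20968826,  0.32233238]), 'tvec': array([0.13517382, 0.56044236, 1.50357098])}
```

View pics/side0.png

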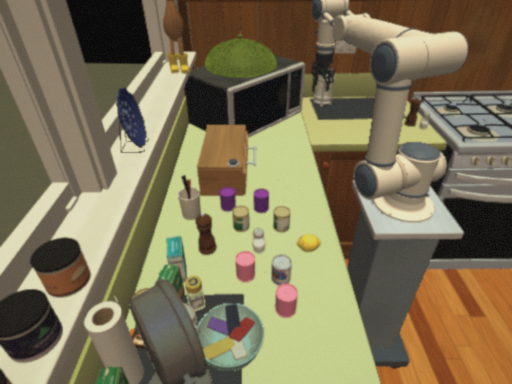

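View pics/top0.png

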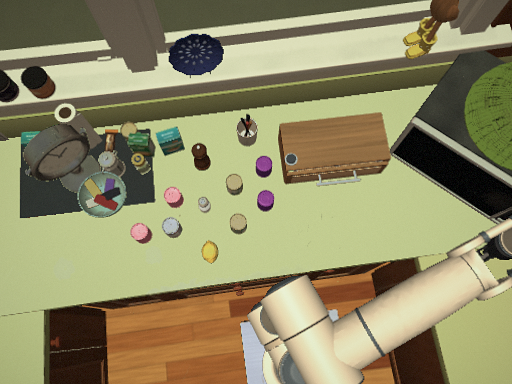

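```bash
cat > h.py <<'E'
import cv2,numpy as np
from cell import r
def cal(n):
    c=r.get_calibration(n);K=np.array([[c['fx'],0,c['cx']],[0,c['fy'],c['cy']],[0,0,1.]])
    return K,np.array(c['dist_coeffs']),np.array(c['rvec']),np.array(c['tvec'])
def ray(n,p):
    K,d,rv,t=cal(n);R=cv2.Rodrigues(rv)[0]
    u=cv2.undistortPoints(np.array([[p]],float),K,d)[0,0]
    return -R.T@t,R.T@np.array([u[0],u[1],1])
def plane(n,p,z):
    o,v=ray(n,p);return o+v*(z-o[2])/v[2]
def proj(n,P):
    K,d,rv,t=cal(n);return cv2.projectPoints(np.array(P,float).reshape(-1,3),rv,t,K,d)[0][:,0]
def tri(ps,pt):
    o1,a=ray('side',ps);o2,b=ray('top',pt)
    s=np.linalg.lstsq(np.c_[a,-b],o2-o1,rcond=None)[0]
    p=o1+s[0]*a;q=o2+s[1]*b;return (p+q)/2,np.linalg.norm(p-q)
def crop(n,im,x0,y0,x1,y1,f,name):
    c=cv2.resize(im[y0:y1,x0:x1],None,fx=f,fy=f,interpolation=cv2.INTER_CUBIC);cv2.imwrite('pics/'+name,c[:,:,::-1])
E
python3 - <<'E'
from h import *
t=cv2.imread('pics/top0.png')[:,:,::-1];s=cv2.imread('pics/side0.png')[:,:,::-1]
crop('top',t,100,110,300,260,4,'t1.png');crop('side',s,150,110,350,260,4,'s1.png');crop('side',s,130,230,330,380,4,'s2.png')
E
```

```text
(no output)
```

View pics/t1.png

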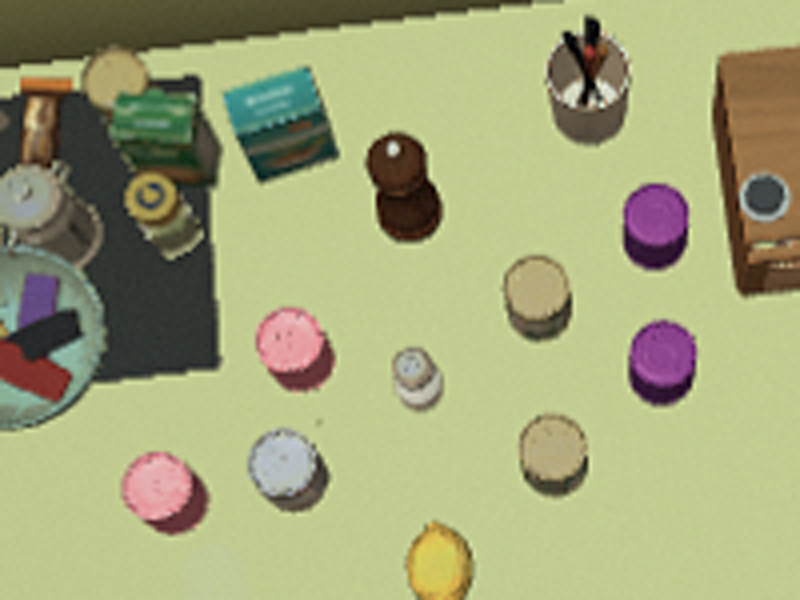

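View pics/s1.png

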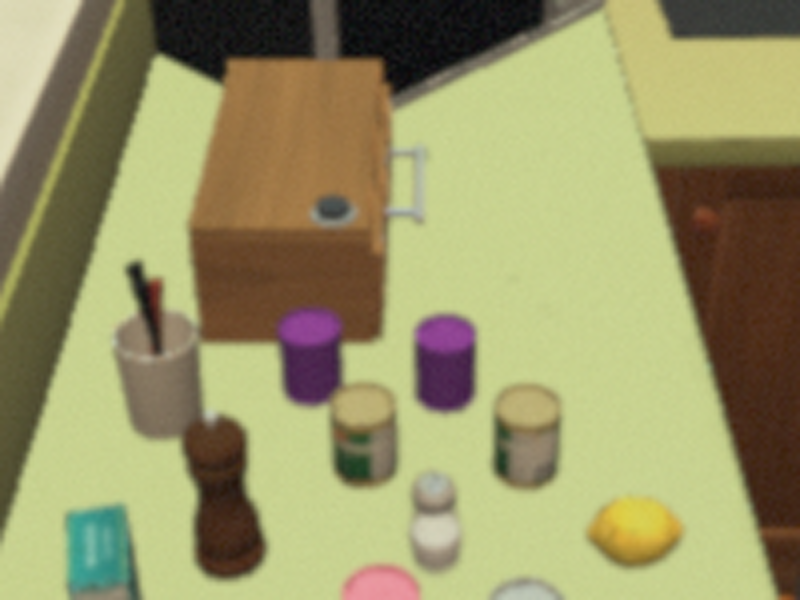

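View pics/s2.png

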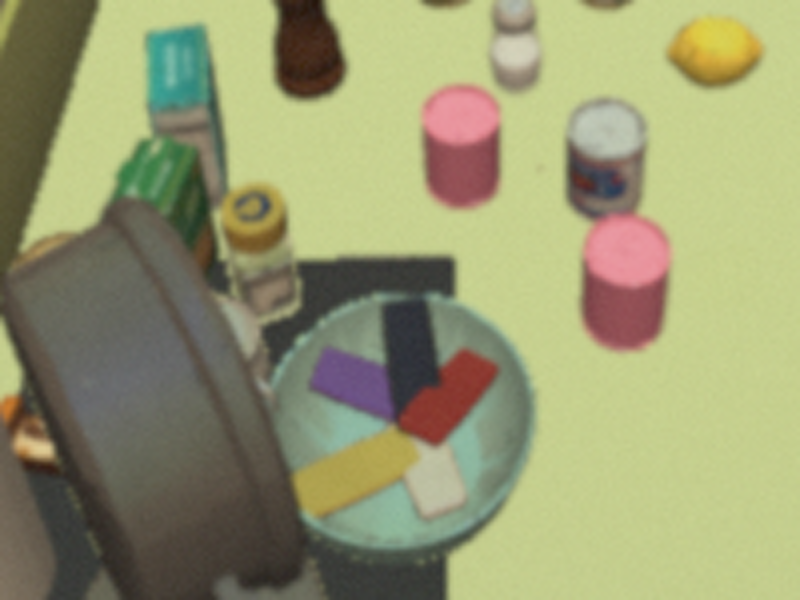

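```bash
python3 - <<'E'
from h import *
np.set_printoptions(precision=4,suppress=True)
T=lambda x,y:(100+(x+.5)/4-.5,110+(y+.5)/4-.5)
S=lambda x,y:(150+(x+.5)/4-.5,110+(y+.5)/4-.5)
S2=lambda x,y:(130+(x+.5)/4-.5,230+(y+.5)/4-.5)
L=dict(gold1=(T(537,290),S(363,407),.072),gold2=(T(554,447),S(528,408),.072),silver=(T(285,463),S2(607,128),.072),
 pink1=(T(291,340),S2(461,115),.072),pink2=(T(158,486),S2(627,252),.072),pur1=(T(656,217),S(310,328),.072),pur2=(T(662,356),S(445,335),.072),
 button=(T(765,195),S(333,206),.149),shakertop=(T(412,365),S(434,490),.08))
for k,(t,s,z) in L.items():
    print(k,plane('top',t,z),plane('side',s,z),*tri(s,t))
# cabinet/pull corners in full res
s0=cv2.imread('pics/top0.png')[:,:,::-1];crop('',s0,265,100,405,205,5.7,'t2.png')
print(plane('top',T(410,210),0.0),plane('top',T(440,565),.028), plane('top',(247,125),.1))
E
```

```text
gold1 [0.5997 0.1175 0.072 ] [0.6042 0.1258 0.072 ] [0.6034 0.1172 0.0642] 0.0024813375996883785
gold2 [0.4634 0.1205 0.072 ] [0.4664 0.1295 0.072 ] [0.4653 0.1205 0.0643] 0.00029405098368668226
silver [0.4805 0.3408 0.072 ] [0.4835 0.3479 0.072 ] [0.4825 0.3417 0.065 ] 0.0006553966201460232
pink1 [0.5844 0.3268 0.072 ] [0.5869 0.334  0.072 ] [0.5868 0.3277 0.065 ] 0.0006027795568865101
pink2 [0.4758 0.4447 0.072 ] [0.4785 0.4526 0.072 ] [0.4776 0.4465 0.0639] 9.193185978735424e-05
pur1 [0.6506 0.0086 0.072 ] [0.6541 0.0148 0.072 ] [0.6537 0.008  0.0663] 0.002281519896013736
pur2 [0.5281 0.0212 0.072 ] [0.533  0.0274 0.072 ] [0.5313 0.0204 0.066 ] 0.0031751981934371805
button [ 0.6305 -0.0766  0.149 ] [ 0.6334 -0.0681  0.149 ] [ 0.6334 -0.0775  0.1429] 0.0013847020184446074
shakertop [0.5467 0.2284 0.08  ] [0.547  0.2351 0.08  ] [0.5476 0.2289 0.0745] 0.0014142526096599672
[0.7121 0.2207 0.    ] [0.3869 0.2272 0.028 ] [0.7887 0.047  0.1   ]
```

View pics/t2.png

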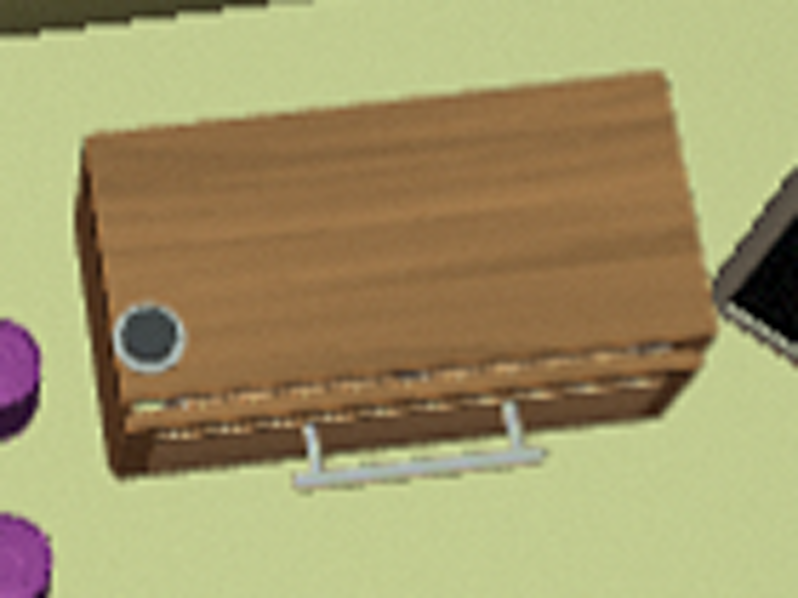

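```bash
python3 - <<'E'
from h import *
np.set_printoptions(precision=4,suppress=True)
C=lambda x,y:(265+(x+.5)/5.7-.5,100+(y+.5)/5.7-.5)
P=[plane('top',C(*p),.136) for p in [(125,403),(715,340),(662,72),(86,137)]]
print(*P,sep='\n')
print('w',np.linalg.norm(P[0]-P[1]),np.linalg.norm(P[2]-P[3]),'d',np.linalg.norm(P[0]-P[3]),np.linalg.norm(P[1]-P[2]))
for a,b in((1,0),(2,3)): d=P[b]-P[a];print('yaw',np.degrees(np.arctan2(-d[0],d[1])))
for a,b in((0,3),(1,2)): d=P[b]-P[a];print('yaw',np.degrees(np.arctan2(d[1],d[0])))
a,b=[plane('top',C(*p),.08) for p in [(296,482),(545,455)]];d=a-b;print('pull',a,b,(a+b)/2,np.linalg.norm(d),np.degrees(np.arctan2(-d[0],d[1])))
print('button',plane('top',C(149,334),.149))
s=r.read_state();from scipy.spatial.transform import Rotation as R
print(R.from_quat(s['ee_rot']).as_matrix())
E
```

```text
[ 0.5963 -0.0577  0.136 ]
[ 0.5874 -0.3979  0.136 ]
[ 0.7563 -0.4033  0.136 ]
[ 0.7626 -0.0607  0.136 ]
w 0.34032206366953993 0.3426729162154591 d 0.1663834594454553 0.16893079728352514
yaw -1.4918548332648915
yaw -1.065609404545754
yaw -1.0430524591205252
yaw -1.8439426129377476
pull [ 0.5522 -0.1562  0.08  ] [ 0.5486 -0.3038  0.08  ] [ 0.5504 -0.23    0.08  ] 0.14765626091139905 -1.4115692067452519
button [ 0.6312 -0.0762  0.149 ]
[[ 0.9127  0.4085 -0.0007]
 [ 0.4085 -0.9127  0.0017]
 [ 0.0001 -0.0018 -1.    ]]
```

Emit:
{"api": "jog_arm", "payload": {"linear": [[0,0,0],[0,0,0],[0,0,0],[0,0,0],[0,0,0],[0,0,0],[0,0,0]], "twist": [[0,0,-9.2],[0,0,-9.2],[0,0,-9.2],[0,0,-9.2],[0,0,-9.2],[0,0,-9.2],[0,0,-9.2]], "hand": 0}}

```text
time_s: 0.98
tool_pos: [0.245, -0.5475, 0.2416]
ee_rot: [0.714, 0.7, 0.0, -0.001]
force: [-0.2, 0.4, 1.0]
finger_gap: 0.0002
```

Emit:
{"api": "jog_arm", "payload": {"linear": [[0.04,0.0313,0],[0.04,0.0313,0],[0.04,0.0313,0],[0.04,0.0313,0],[0.04,0.0313,0],[0.04,0.0313,0],[0.04,0.0313,0],[0.04,0.0313,0]], "twist": [[0,0,0],[0,0,0],[0,0,0],[0,0,0],[0,0,0],[0,0,0],[0,0,0],[0,0,0]]}}

```text
time_s: 1.98
tool_pos: [0.5045, -0.2328, 0.2418]
ee_rot: [0.716, 0.698, -0.0, -0.0]
force: [0.4, -0.7, -0.3]
finger_gap: 0.0001
```

Emit:
{"api": "jog_arm", "payload": {"linear": [[0.04,0.0313,0],[0.04,0.0313,0],[0.04,0.0313,0.01],[0.04,0.0313,0.02],[0,0,0.02],[0,0,0],[0,0,0]], "twist": [[0,0,0],[0,0,0],[0,0,0],[0,0,0],[0,0,0],[0,0,0],[0,0,0]]}}

```text
time_s: 2.85
tool_pos: [0.6327, -0.0788, 0.1931]
ee_rot: [0.717, 0.697, 0.0, 0.0]
force: [0.2, -0.7, 0.4]
finger_gap: 0.0003
```

```bash
python3 - <<'E'
from h import *
for n,b in(("top",(240,90,400,210)),("side",(180,50,340,170))):
    im=r.snapshot(n);crop(n,im,*b,5,n+'b.png')
s=r.read_state();print(s['tool_pos'],s['force'],proj('top',s['tool_pos']+[0,0,-.011]),proj('side',s['tool_pos']+[0,0,-.011]))
E
```

```text
[ 0.63299613 -0.07881695  0.19401947] [-0.35600849  0.74731417 -0.3823888 ] [[292.25972227 153.89089796]] [[232.71363856 151.54947125]]
```

View pics/topb.png

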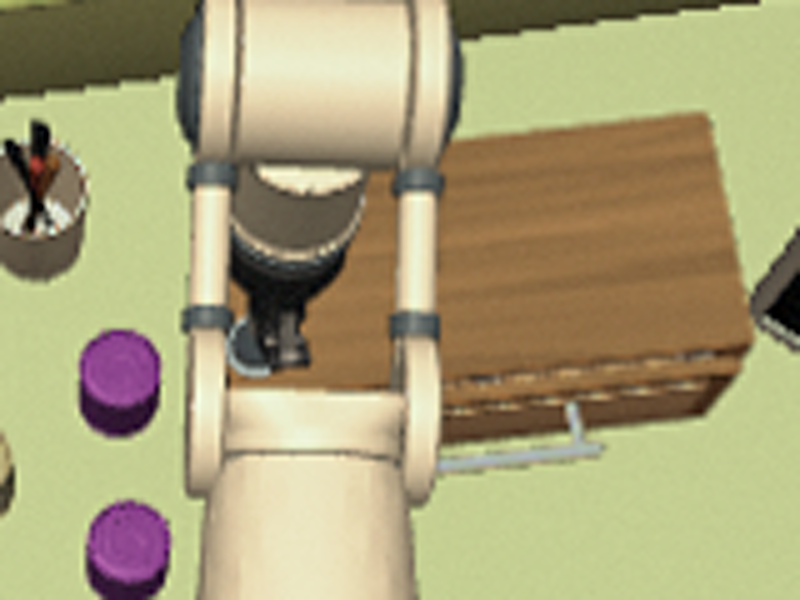

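View pics/sideb.png

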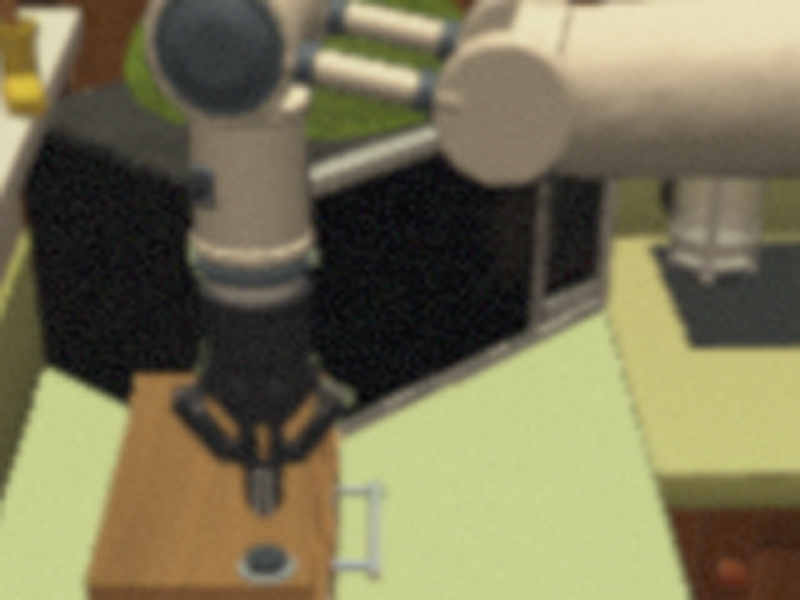

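Emit:
{"api": "jog_arm", "payload": {"linear": [[0,0,0.015],[0,0,0.013],[0,0,0.006],[0,0,0.003],[0,0,0.003],[0,0,0.003],[0,0,0.0]], "twist": [[0,0,0],[0,0,0],[0,0,0],[0,0,0],[0,0,0],[0,0,0],[0,0,0]]}}

```text
time_s: 3.82
tool_pos: [0.6331, -0.0776, 0.1502]
ee_rot: [0.716, 0.698, 0.0, 0.0]
force: [-3.1, -1.2, 4.0]
finger_gap: 0.0001
```

```bash
python3 - <<'E'
from h import *
for n in("top","side"):
    im=r.snapshot(n);cv2.imwrite('pics/%s_c.png'%n,im[:,:,::-1])
print(r.read_state()['force'])
E
```

```text
[-3.62580774 -0.67058496  5.92956712]
```

View pics/top_c.png

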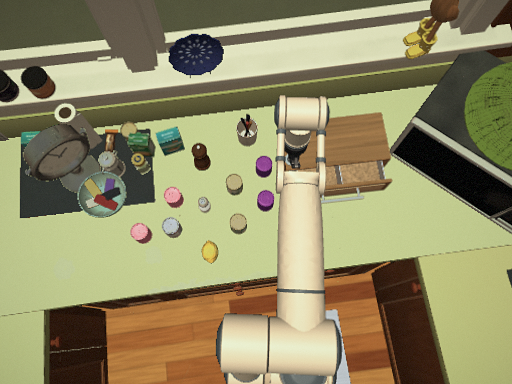

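Emit:
{"api": "jog_arm", "payload": {"linear": [[0,0,-0.02],[0,0,-0.03],[0,0,-0.03],[0,0,-0.02],[0,0,0]], "twist": [[0,0,0],[0,0,0],[0,0,0],[0,0,0],[0,0,0]], "hand": 0.085}}

```text
time_s: 4.55
tool_pos: [0.634, -0.0776, 0.2524]
ee_rot: [0.716, 0.698, 0.002, 0.002]
force: [-0.2, -0.1, 0.4]
finger_gap: 0.0848
```

```bash
python3 - <<'E'
from h import *
for n in("top","side"):
    im=r.snapshot(n);cv2.imwrite('pics/%s_d.png'%n,im[:,:,::-1])
print(r.read_state()['force'])
E
```

```text
[ 1.00227984 -0.58068001 -0.23749728]
```

View pics/top_d.png

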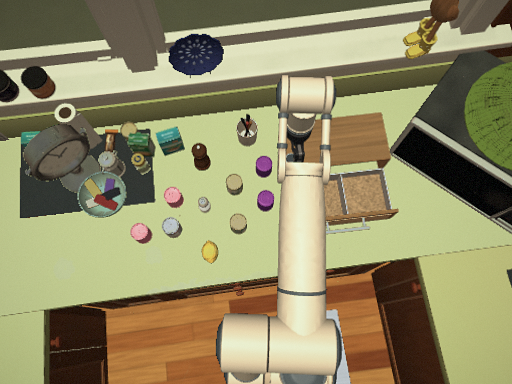

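View pics/side_d.png

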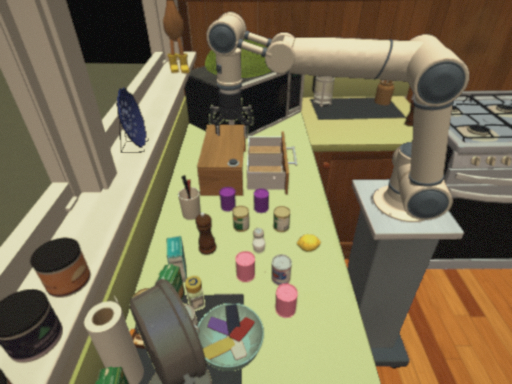

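Emit:
{"api": "jog_arm", "payload": {"linear": [[0.0485,-0.0095,0],[0.0485,-0.0095,0],[0.0485,-0.0095,0],[0.0485,-0.0095,0],[0,0,0.06],[0,0,0.06],[0,0,0],[0,0,0]], "twist": [[0,0,0],[0,0,0],[0,0,0],[0,0,0],[0,0,0],[0,0,0],[0,0,0],[0,0,0]], "grip_force": 30}}

```text
time_s: 5.65
tool_pos: [0.6009, 0.1173, 0.1313]
ee_rot: [0.716, 0.698, 0.001, 0.001]
force: [0.4, -0.1, 0.1]
finger_gap: 0.0848
```

```bash
python3 - <<'E'
from h import *
for n,b in(("top",(160,110,320,230)),("side",(170,110,330,230))):
    im=r.snapshot(n);cv2.imwrite('pics/%s_e0.png'%n,im[:,:,::-1]);crop(n,im,*b,5,n+'e.png')
s=r.read_state();print(s['tool_pos'],proj('top',s['tool_pos']),proj('side',s['tool_pos']))
E
```

```text
[0.60203816 0.11737474 0.13362581] [[233.0592057  175.84408263]] [[240.54091095 195.20445168]]
```

View pics/top_e0.png

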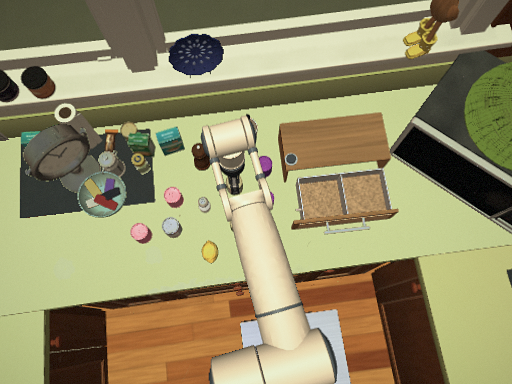

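View pics/sidee.png

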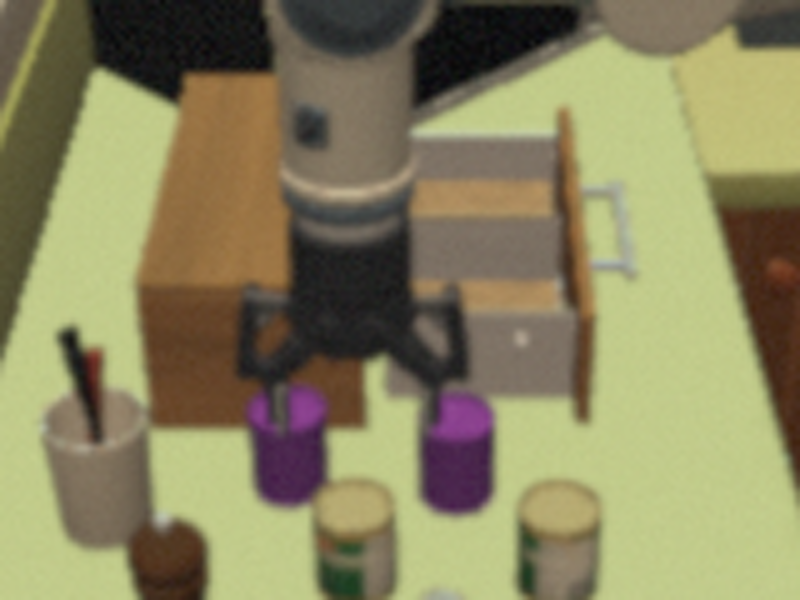

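View pics/tope.png

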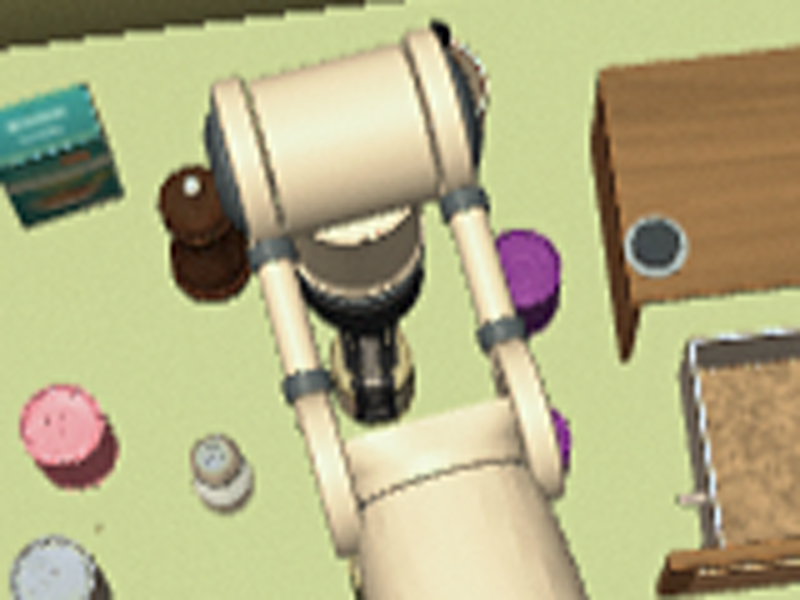

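Emit:
{"api": "jog_arm", "payload": {"linear": [[0.005,0.001,0.03],[0,0,0.03],[0,0,0.02],[0,0,0.007],[0,0,0]], "twist": [[0,0,0],[0,0,0],[0,0,0],[0,0,0],[0,0,0]]}}

```text
time_s: 6.38
tool_pos: [0.6017, 0.1223, 0.0432]
ee_rot: [0.716, 0.698, 0.0, 0.0]
force: [-0.6, -0.0, -0.7]
finger_gap: 0.0853
```

Emit:
{"api": "jog_arm", "payload": {"linear": [[0,0,0],[0,0,0],[0,0,0],[0,0,0],[0,0,0]], "twist": [[0,0,0],[0,0,0],[0,0,0],[0,0,0],[0,0,0]], "hand": 0.05, "grip_force": 30}}

```text
time_s: 7.0
tool_pos: [0.6024, 0.1224, 0.044]
ee_rot: [0.716, 0.698, 0.001, 0.001]
force: [1.9, 0.2, 5.5]
finger_gap: 0.0568
```

```bash
python3 - <<'E'
from h import *
for n,b in(("top",(160,110,320,230)),("side",(170,130,330,250))):
    im=r.snapshot(n);cv2.imwrite('pics/%s_f0.png'%n,im[:,:,::-1]);crop(n,im,*b,5,n+'f.png')
s=r.read_state();p=s['tool_pos'];print(p,s['force'],s['finger_gap'],proj('top',[p[0],p[1],.072]),proj('side',[p[0],p[1],.072]))
E
```

```text
[0.6023562  0.1224042  0.04405691] [ 2.20043082 -0.09070536  5.65664118] 0.05692128819454128 [[232.32594276 181.57115896]] [[240.93435352 210.72242561]]
```

View pics/topf.png

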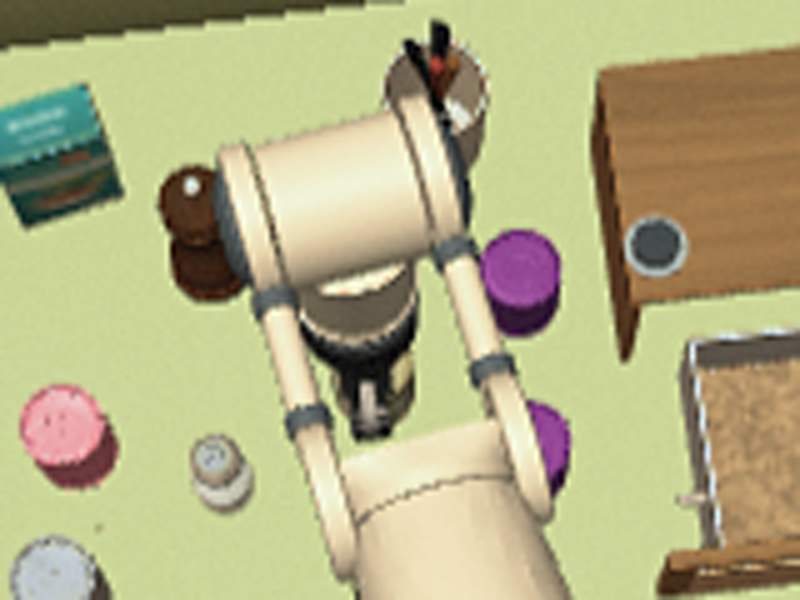

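View pics/sidef.png

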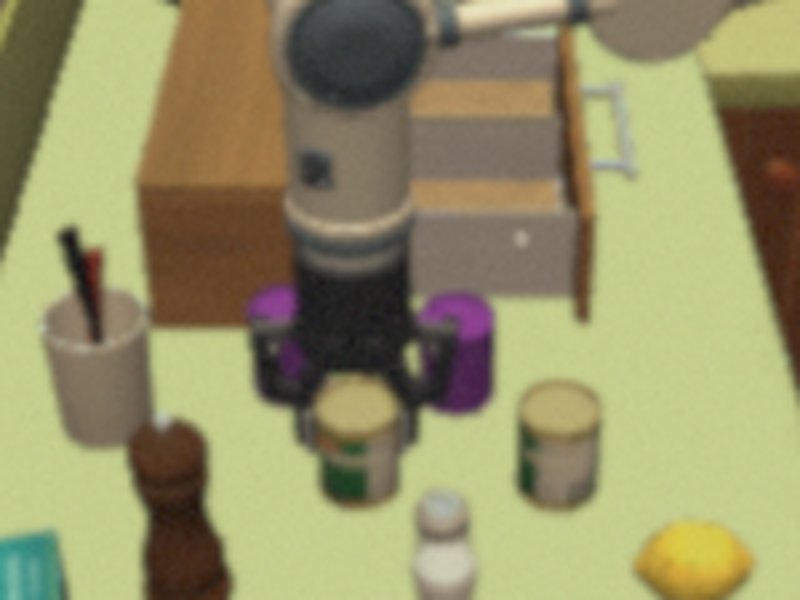

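Emit:
{"api": "jog_arm", "payload": {"linear": [[0,0,-0.02],[0,0,-0.04],[0,0,-0.05],[0,0,-0.03],[0,0,0]], "twist": [[0,0,0],[0,0,0],[0,0,0],[0,0,0],[0,0,0]]}}

```text
time_s: 7.72
tool_pos: [0.6022, 0.1225, 0.1861]
ee_rot: [0.716, 0.698, 0.002, 0.002]
force: [0.9, -0.6, -2.7]
finger_gap: 0.0568
```

```bash
python3 - <<'E'
from h import *
s=r.read_state();print(s['tool_pos'],s['force'],s['finger_gap'])
t=cv2.imread('pics/top_e0.png')[:,:,::-1];crop('',t,280,140,405,240,6.4,'tbin.png')
t=cv2.imread('pics/side_d.png')[:,:,::-1];crop('',t,200,110,320,200,6.4,'sbin.png')
E
```

```text
[0.6022307  0.12250224 0.18612193] [ 0.92944286 -0.56989722 -2.66285856] 0.056828089324981436
```

View pics/tbin.png

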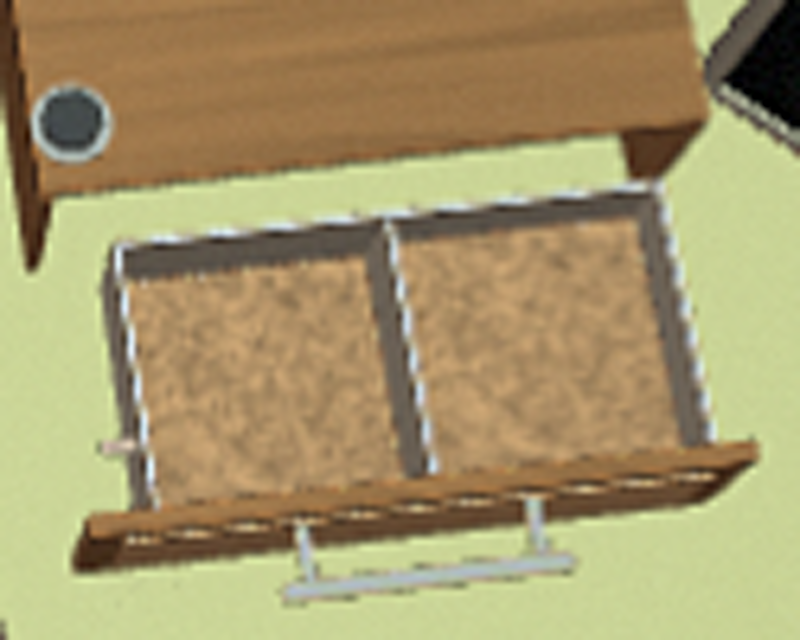

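```bash
python3 - <<'E'
from h import *
t=cv2.imread('pics/side_f0.png')[:,:,::-1];crop('',t,200,110,320,200,6.4,'sbin.png')
E
```

```text
(no output)
```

View pics/sbin.png

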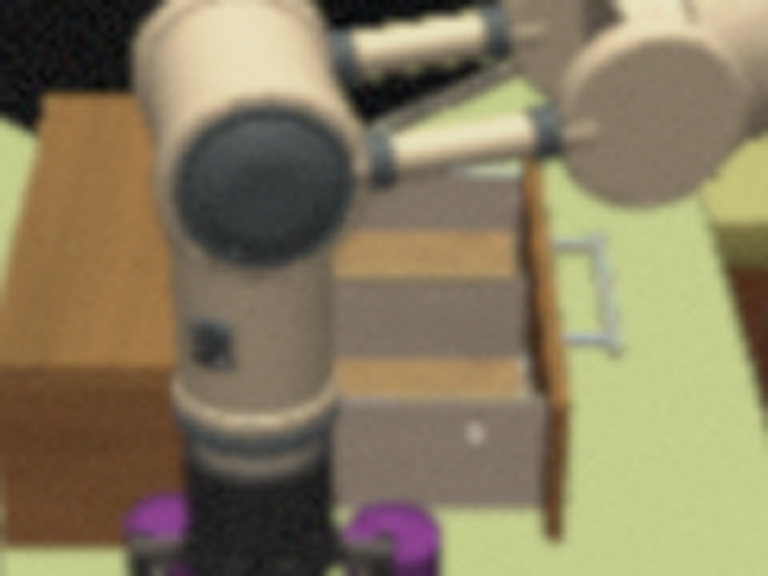

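```bash
python3 - <<'E'
from h import *
np.set_printoptions(precision=4,suppress=True)
t=cv2.imread('pics/side_d.png')[:,:,::-1];crop('',t,230,120,320,200,7,'sbin2.png')
C=lambda x,y:(280+(x+.5)/6.4-.5,140+(y+.5)/6.4-.5)
for k,p,z in [('bl',(118,246),.085),('br',(658,185),.085),('divb',(390,222),.085),('divf',(432,475),.085),('brf',(710,445),.085),('pl',(285,594),.08),('pr',(575,561),.08),('but',(71,119),.149)]: print(k,plane('top',C(*p),z))
E
```

```text
bl [ 0.5805 -0.0976  0.085 ]
br [ 0.5748 -0.3835  0.085 ]
divb [ 0.574  -0.2409  0.085 ]
divf [ 0.4371 -0.2363  0.085 ]
brf [ 0.4335 -0.3795  0.085 ]
pl [ 0.3873 -0.1518  0.08  ]
pr [ 0.3843 -0.3004  0.08  ]
but [ 0.6313 -0.076   0.149 ]
```

View pics/sbin2.png

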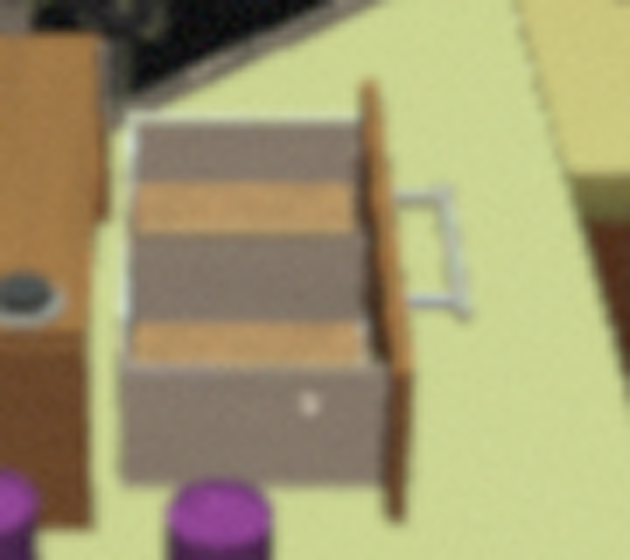

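```bash
python3 - <<'E'
from h import *
np.set_printoptions(precision=4,suppress=True)
C=lambda x,y:(230+(x+.5)/7-.5,120+(y+.5)/7-.5)
for k,p,z in [('bl outer',(125,364),.085),('lfront',(388,364),.085),('br far',(135,115),.085),('rfront',(360,120),.085),('divb',(131,236),.085),('divf',(366,236),.085),('pl',(464,312),.08),('pr',(446,188),.08),('but',(25,293),.149)]: print(k,plane('side',C(*p),z))
def T(x,y): return (280+(x+.5)/6.4-.5,140+(y+.5)/6.4-.5)
for k,s,t in [('bl',(125,362),(118,246)),('br',(135,115),(658,185)),('divb',(131,236),(390,222)),('pl',(464,312),(285,594)),('pr',(446,188),(575,561)),('but',(25,293),(71,119))]: print(k,*tri(C(*s),T(*t)))
E
```

```text
bl outer [ 0.5814 -0.0947  0.085 ]
lfront [ 0.4375 -0.0921  0.085 ]
br far [ 0.5763 -0.3837  0.085 ]
rfront [ 0.4322 -0.3743  0.085 ]
divb [ 0.5785 -0.2317  0.085 ]
divf [ 0.4392 -0.2292  0.085 ]
pl [ 0.3891 -0.1522  0.08  ]
pr [ 0.3849 -0.2944  0.08  ]
but [ 0.6324 -0.066   0.149 ]
bl [ 0.5811 -0.0979  0.0841] 0.0006810672293252687
br [ 0.5756 -0.3838  0.0847] 0.001403966275634629
divb [ 0.5774 -0.2429  0.0778] 0.0025403056238579884
pl [ 0.3882 -0.1521  0.0797] 0.0017162618324272141
pr [ 0.3845 -0.3012  0.0763] 0.001058058707191679
but [ 0.6333 -0.0768  0.1424] 0.0005796833807854647
```

Emit:
{"api": "jog_arm", "payload": {"linear": [[-0.0427,-0.0154,0],[-0.0427,-0.0154,0],[-0.0427,-0.0154,0],[-0.0427,-0.0154,0],[-0.0427,-0.0154,0],[-0.0425,-0.0155,0],[0,0,0],[0,0,0]], "twist": [[0,0,0],[0,0,0],[0,0,0],[0,0,0],[0,0,0],[0,0,0],[0,0,0],[0,0,0]]}}

```text
time_s: 8.72
tool_pos: [0.5016, -0.1308, 0.1805]
ee_rot: [0.716, 0.698, -0.0, -0.001]
force: [0.0, 1.3, -1.8]
finger_gap: 0.0562
```

```bash
python3 - <<'E'
from h import *
for n,b in(("top",(250,110,410,230)),("side",(180,80,340,200))):
    im=r.snapshot(n);crop(n,im,*b,5,n+'g.png')
s=r.read_state();p=s['tool_pos'];print(p,s['force'],s['finger_gap'])
for n,o in(('top',(250,110)),('side',(180,80))): print(n,(proj(n,[[p[0],p[1],p[2]+.028],[p[0],p[1],p[2]-.044]])-o)*5)
E
```

```text
[ 0.50209656 -0.13020921  0.18126078] [-0.41273231  1.27810242 -2.63871933] 0.05672637005372022
top [[331.94237662 392.31074716]
 [317.66092838 424.08184759]]
side [[441.70713375 290.11293437]
 [439.85512388 374.15620308]]
```

View pics/topg.png

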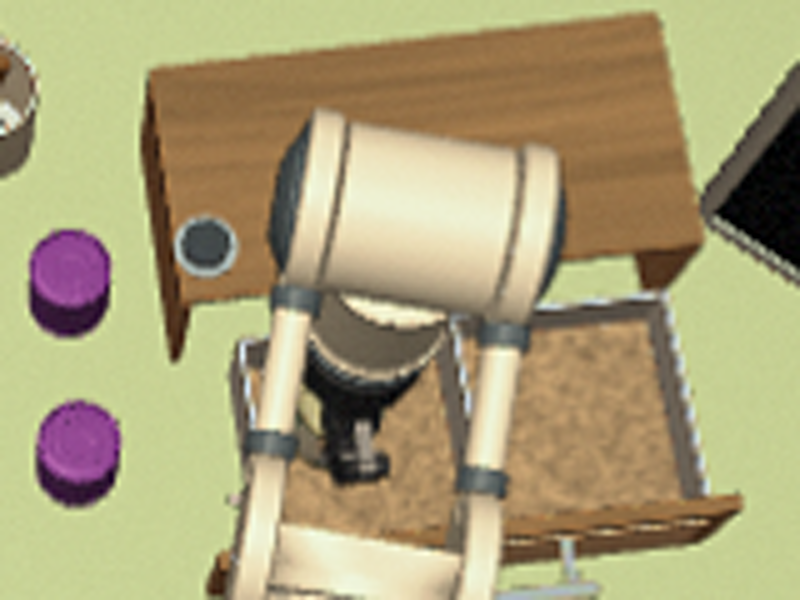

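View pics/sideg.png

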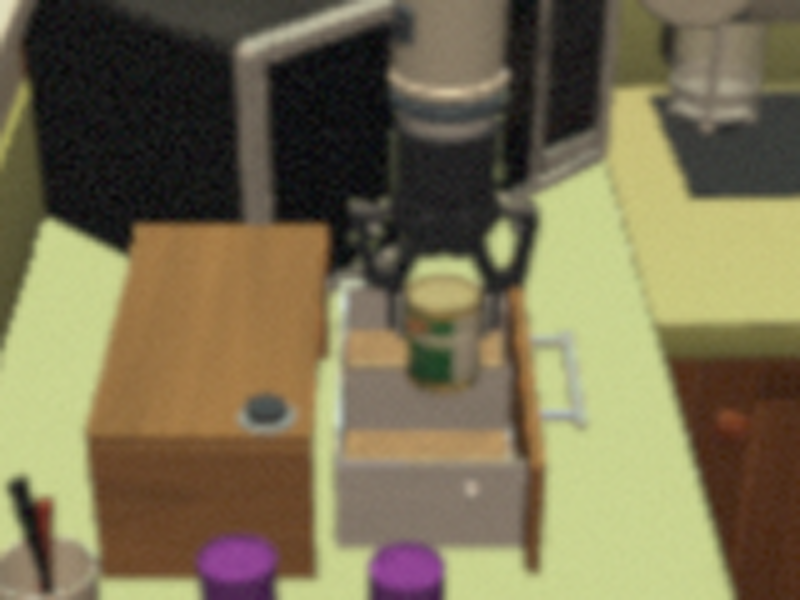

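```bash
python3 - <<'E'
from h import *
im=r.snapshot('top');cv2.imwrite('pics/top_g0.png',im[:,:,::-1]);crop('',im,290,165,350,215,12,'tg2.png')
p=r.read_state()['tool_pos'];a=np.linspace(0,2*np.pi,9)
for z in(.028,-.044):
  print(np.round((proj('top',np.c_[p[0]+.0285*np.cos(a),p[1]+.0285*np.sin(a),np.full(9,p[2]+z)])-[290,165]+.5)*12-.5))
E
```

```text
[[303. 181.]
 [230. 222.]
 [211. 301.]
 [257. 372.]
 [342. 393.]
 [414. 351.]
 [432. 272.]
 [386. 201.]
 [303. 181.]]
[[269. 261.]
 [200. 301.]
 [182. 377.]
 [226. 445.]
 [306. 465.]
 [376. 425.]
 [393. 349.]
 [349. 281.]
 [269. 261.]]
```

View pics/tg2.png

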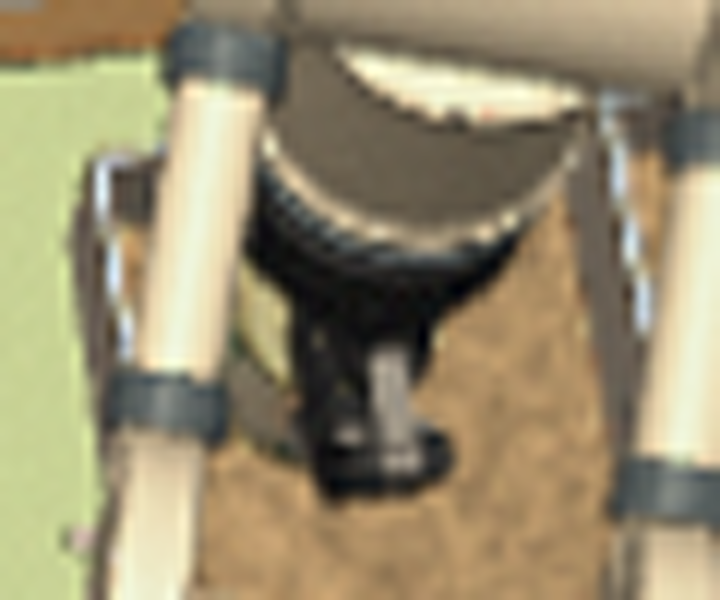

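```bash
python3 - <<'E'
from h import *
C=lambda x,y:(230+(x+.5)/7-.5,120+(y+.5)/7-.5)
for p,y in[((250,320),-.2385),((250,181),-.3825)]:
  o,v=ray('side',C(*p));print(o+v*(y-o[1])/v[1])
T=lambda x,y:(280+(x+.5)/6.4-.5,140+(y+.5)/6.4-.5)
for p,x in[((240,268),.5765),((520,228),.572)]:
  o,v=ray('top',T(*p));print(o+v*(x-o[0])/v[0])
E
```

```text
[ 0.5067425  -0.2385      0.02099639]
[ 0.50169037 -0.3825      0.03676436]
[ 0.5765     -0.1692449   0.02729081]
[ 0.572      -0.31764043  0.04845913]
```

Emit:
{"api": "jog_arm", "payload": {"linear": [[-0.006,0.003,0.02],[0,0,0.03],[0,0,0.02],[0,0,0.01],[0,0,0],[0,0,0]], "twist": [[0,0,0],[0,0,0],[0,0,0],[0,0,0],[0,0,0],[0,0,0]]}}

```text
time_s: 9.62
tool_pos: [0.5056, -0.1375, 0.1035]
ee_rot: [0.716, 0.698, 0.0, 0.001]
force: [-0.7, -0.5, -2.3]
finger_gap: 0.0565
```

Emit:
{"api": "jog_arm", "payload": {"linear": [[0,0,0.008],[0,0,0.008],[0,0,0.006],[0,0,0],[0,0,0]], "twist": [[0,0,0],[0,0,0],[0,0,0],[0,0,0],[0,0,0]]}}

```text
time_s: 10.25
tool_pos: [0.505, -0.1373, 0.0804]
ee_rot: [0.716, 0.698, 0.0, 0.0]
force: [0.2, -0.0, -1.9]
finger_gap: 0.0567
```

Emit:
{"api": "jog_arm", "payload": {"linear": [[0,0,0.0015],[0,0,0.0015],[0,0,0],[0,0,0]], "twist": [[0,0,0],[0,0,0],[0,0,0],[0,0,0]]}}

```text
time_s: 10.75
tool_pos: [0.505, -0.1373, 0.0773]
ee_rot: [0.716, 0.698, -0.0, 0.0]
force: [-0.0, 0.5, -1.7]
finger_gap: 0.0567
```

Emit:
{"api": "jog_arm", "payload": {"linear": [[0,0,0.0015],[0,0,0.0015],[0,0,0],[0,0,0]], "twist": [[0,0,0],[0,0,0],[0,0,0],[0,0,0]]}}

```text
time_s: 11.25
tool_pos: [0.505, -0.1373, 0.0743]
ee_rot: [0.716, 0.698, 0.0, -0.0]
force: [-0.4, -0.1, -3.2]
finger_gap: 0.0565
```

Emit:
{"api": "jog_arm", "payload": {"linear": [[0,0,0.0015],[0,0,0.0015],[0,0,0],[0,0,0]], "twist": [[0,0,0],[0,0,0],[0,0,0],[0,0,0]]}}

```text
time_s: 11.75
tool_pos: [0.5049, -0.1373, 0.0713]
ee_rot: [0.716, 0.698, -0.0, -0.0]
force: [0.2, 0.5, -2.4]
finger_gap: 0.0569
```

Emit:
{"api": "jog_arm", "payload": {"linear": [[0,0,0.0015],[0,0,0.001],[0,0,0],[0,0,0]], "twist": [[0,0,0],[0,0,0],[0,0,0],[0,0,0]]}}

```text
time_s: 12.25
tool_pos: [0.505, -0.1373, 0.0688]
ee_rot: [0.716, 0.698, -0.0, -0.0]
force: [0.8, -1.2, -2.8]
finger_gap: 0.0566
```

Emit:
{"api": "jog_arm", "payload": {"linear": [[0,0,0.0015],[0,0,0.001],[0,0,0],[0,0,0]], "twist": [[0,0,0],[0,0,0],[0,0,0],[0,0,0]]}}

```text
time_s: 12.75
tool_pos: [0.505, -0.1373, 0.0663]
ee_rot: [0.716, 0.698, 0.0, -0.0]
force: [-0.9, -0.5, -1.6]
finger_gap: 0.0566
```

Emit:
{"api": "jog_arm", "payload": {"linear": [[0,0,0.001],[0,0,0.001],[0,0,0],[0,0,0]], "twist": [[0,0,0],[0,0,0],[0,0,0],[0,0,0]]}}

```text
time_s: 13.25
tool_pos: [0.505, -0.1374, 0.0647]
ee_rot: [0.716, 0.698, 0.0, 0.0]
force: [-0.9, -0.2, 2.5]
finger_gap: 0.0566
```

Emit:
{"api": "jog_arm", "payload": {"linear": [[0,0,0],[0,0,0],[0,0,0],[0,0,0]], "twist": [[0,0,0],[0,0,0],[0,0,0],[0,0,0]], "hand": 0.078}}

```text
time_s: 13.75
tool_pos: [0.505, -0.1373, 0.0642]
ee_rot: [0.716, 0.698, 0.0, 0.0]
force: [0.2, 0.2, 0.1]
finger_gap: 0.078
```

Emit:
{"api": "jog_arm", "payload": {"linear": [[0,0,-0.02],[0,0,-0.03],[0,0,-0.04],[0,0,-0.04],[0,0,0],[0,0,0]], "twist": [[0,0,0],[0,0,0],[0,0,0],[0,0,0],[0,0,0],[0,0,0]]}}

```text
time_s: 14.5
tool_pos: [0.505, -0.1373, 0.1949]
ee_rot: [0.716, 0.698, 0.0, 0.0]
force: [-0.5, -0.7, -0.9]
finger_gap: 0.0779
```

```bash
python3 - <<'E'
from h import *
for n,b in(("top",(160,110,420,260)),("side",(180,90,340,210))):
    im=r.snapshot(n);cv2.imwrite('pics/%s_h0.png'%n,im[:,:,::-1]);crop(n,im,*b,3 if n=='top' else 5,n+'h.png')
print(r.read_state()['tool_pos'])
E
```

```text
[ 0.50448647 -0.13713897  0.19320281]
```

View pics/toph.png

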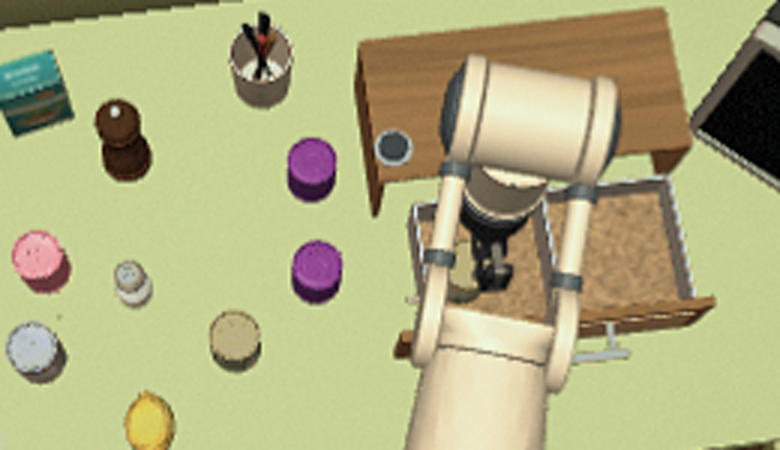

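View pics/sideh.png

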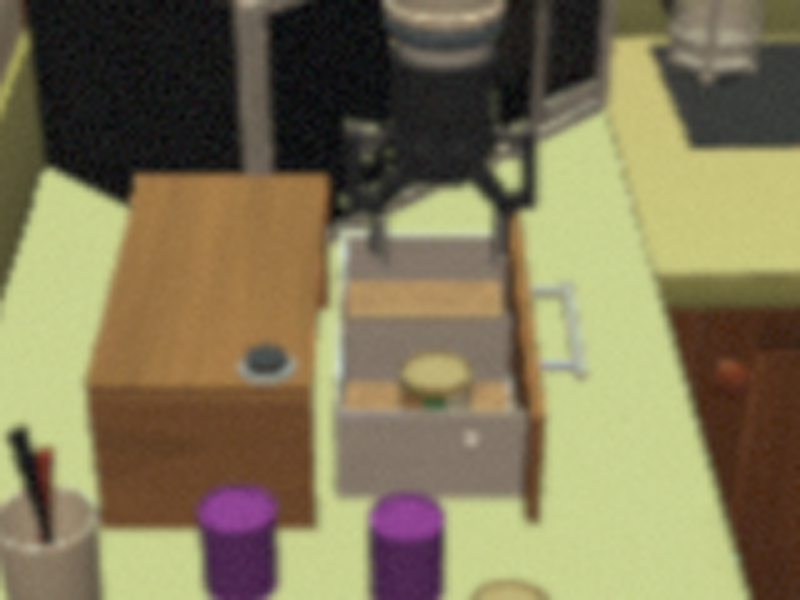

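Emit:
{"api": "jog_arm", "payload": {"linear": [[0.0436,-0.0077,0],[0.0436,-0.0077,0],[0.0436,-0.0077,0],[0.0436,-0.0077,0],[0.0436,-0.0077,0],[0.0436,-0.0077,0.02],[0,0,0.03],[0,0,0]], "twist": [[0,0,0],[0,0,0],[0,0,0],[0,0,0],[0,0,0],[0,0,0],[0,0,0],[0,0,0]], "hand": 0.085}}

```text
time_s: 15.6
tool_pos: [0.4635, 0.1255, 0.1405]
ee_rot: [0.716, 0.698, -0.003, -0.002]
force: [0.1, 0.0, -0.4]
finger_gap: 0.0851
```

```bash
python3 - <<'E'
from h import *
for n,b in(("top",(100,110,420,260)),("side",(170,90,330,210))):
    im=r.snapshot(n);cv2.imwrite('pics/%s_i0.png'%n,im[:,:,::-1]);crop(n,im,*b,2.5 if n=='top' else 5,n+'i.png')
print(r.read_state()['tool_pos'])
E
```

```text
[0.46534247 0.12509451 0.14414142]
```

View pics/topi.png

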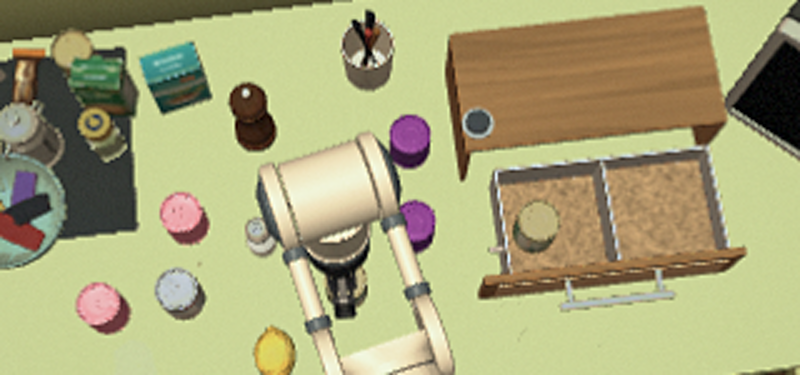

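View pics/sidei.png

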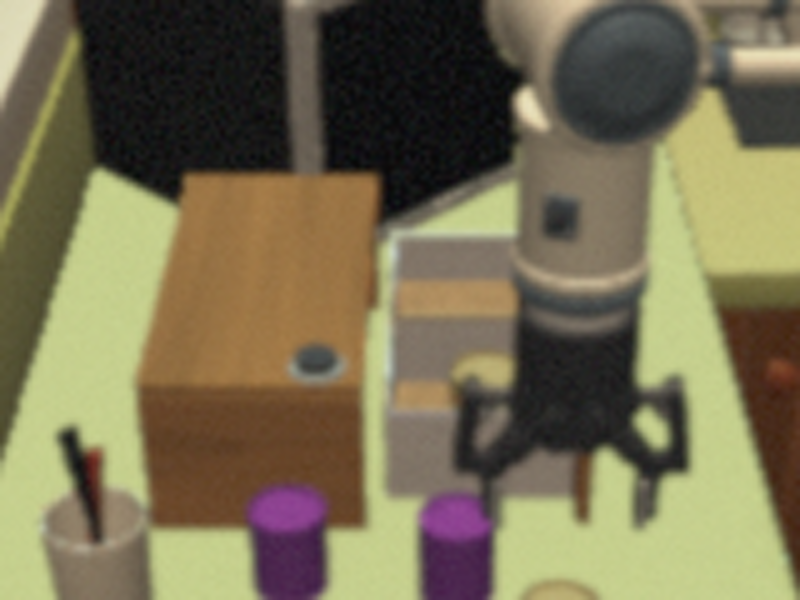

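Emit:
{"api": "jog_arm", "payload": {"linear": [[0,0,0.03],[0,0,0.04],[0,0,0.02],[0,0,0.009],[0,0,0],[0,0,0]], "twist": [[0,0,0],[0,0,0],[0,0,0],[0,0,0],[0,0,0],[0,0,0]]}}

```text
time_s: 16.45
tool_pos: [0.4665, 0.1255, 0.0469]
ee_rot: [0.716, 0.698, 0.001, 0.001]
force: [-0.3, 0.2, -0.5]
finger_gap: 0.085
```

Emit:
{"api": "jog_arm", "payload": {"linear": [[0,0,0],[0,0,0],[0,0,0],[0,0,0],[0,0,0]], "twist": [[0,0,0],[0,0,0],[0,0,0],[0,0,0],[0,0,0]], "hand": 0.05}}

```text
time_s: 17.08
tool_pos: [0.466, 0.1256, 0.0463]
ee_rot: [0.716, 0.698, 0.001, 0.0]
force: [0.5, -0.2, 6.1]
finger_gap: 0.0567
```

Emit:
{"api": "jog_arm", "payload": {"linear": [[0,0,-0.02],[0,0,-0.04],[0,0,-0.05],[0,0,-0.03],[0,0,0]], "twist": [[0,0,0],[0,0,0],[0,0,0],[0,0,0],[0,0,0]]}}

```text
time_s: 17.7
tool_pos: [0.4666, 0.1257, 0.1874]
ee_rot: [0.716, 0.698, 0.002, 0.001]
force: [-0.2, 1.1, -2.7]
finger_gap: 0.0564
```

Emit:
{"api": "jog_arm", "payload": {"linear": [[-0.0468,0.0067,0],[-0.0468,0.0067,0],[-0.0468,0.0067,0],[-0.0468,0.0067,0],[-0.0468,0.0067,0],[-0.0468,0.0067,0],[-0.0468,0.0067,0],[0,0,0]], "twist": [[0,0,0],[0,0,0],[0,0,0],[0,0,0],[0,0,0],[0,0,0],[0,0,0],[0,0,0]]}}

```text
time_s: 18.7
tool_pos: [0.5027, -0.2058, 0.1814]
ee_rot: [0.718, 0.696, -0.001, -0.002]
force: [-0.6, 1.1, -2.3]
finger_gap: 0.057
```

Emit:
{"api": "jog_arm", "payload": {"linear": [[0,0,0.03],[0,0,0.02],[0,0,0],[0,0,0]], "twist": [[0,0,0],[0,0,0],[0,0,0],[0,0,0]]}}

```text
time_s: 19.2
tool_pos: [0.5042, -0.2029, 0.1358]
ee_rot: [0.716, 0.698, 0.0, 0.0]
force: [-0.7, -1.1, -2.1]
finger_gap: 0.0564
```

```bash
python3 - <<'E'
from h import *
for n,b in(("top",(280,130,400,230)),("side",(180,90,340,210))):
    im=r.snapshot(n);cv2.imwrite('pics/%s_j0.png'%n,im[:,:,::-1]);crop(n,im,*b,6 if n=='top' else 5,n+'j.png')
print(r.read_state()['tool_pos'])
E
```

```text
[ 0.50454651 -0.20324653  0.13668759]
```

View pics/topj.png

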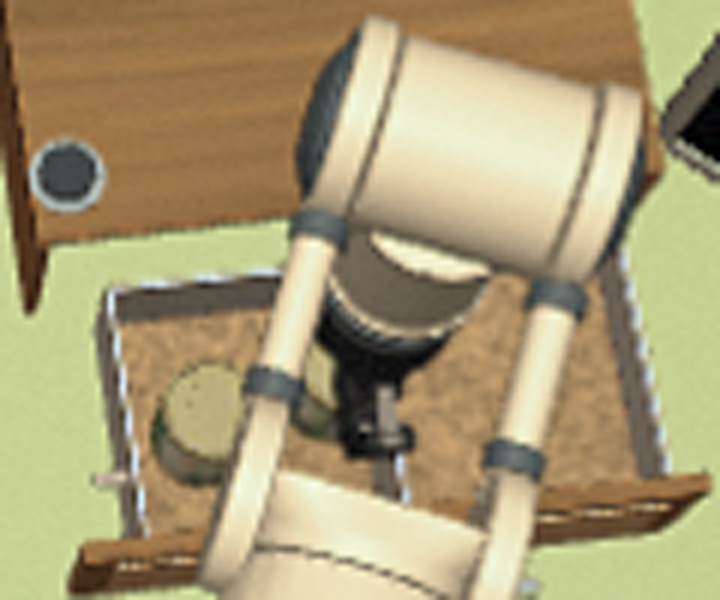

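View pics/sidej.png

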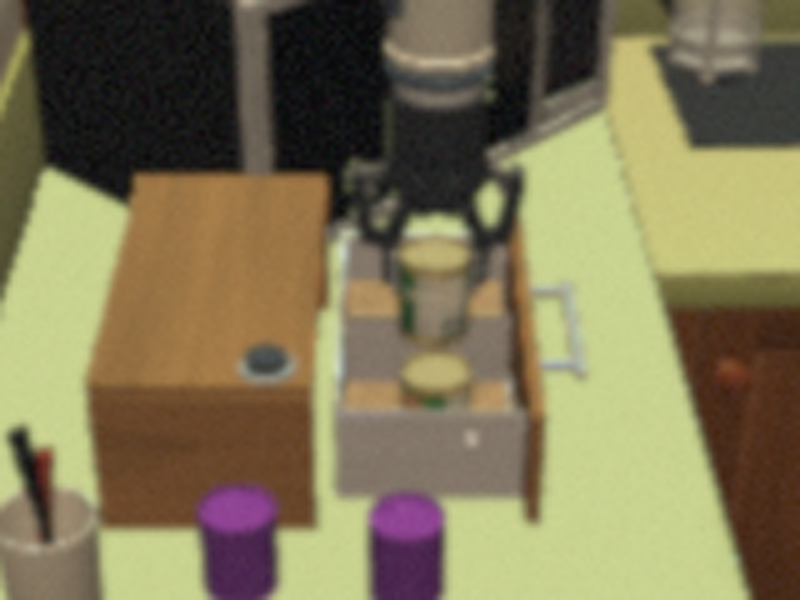

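```bash
python3 - <<'E'
from h import *
im=cv2.imread('pics/top_j0.png');p=np.array([.5045,-.2032,.1366]);a=np.linspace(0,2*np.pi,60)
big=cv2.resize(im[160:220,310:370],None,fx=12,fy=12,interpolation=cv2.INTER_CUBIC)
for z in(p[2]+.026,p[2]-.046):
    q=((proj('top',np.c_[p[0]+.0285*np.cos(a),p[1]+.0285*np.sin(a),np.full(60,z)])-[310,160]+.5)*12-.5).astype(int)
    cv2.polylines(big,[q],True,(0,0,255),1)
cv2.imwrite('pics/tj2.png',big)
E
```

```text
(no output)
```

View pics/tj2.png

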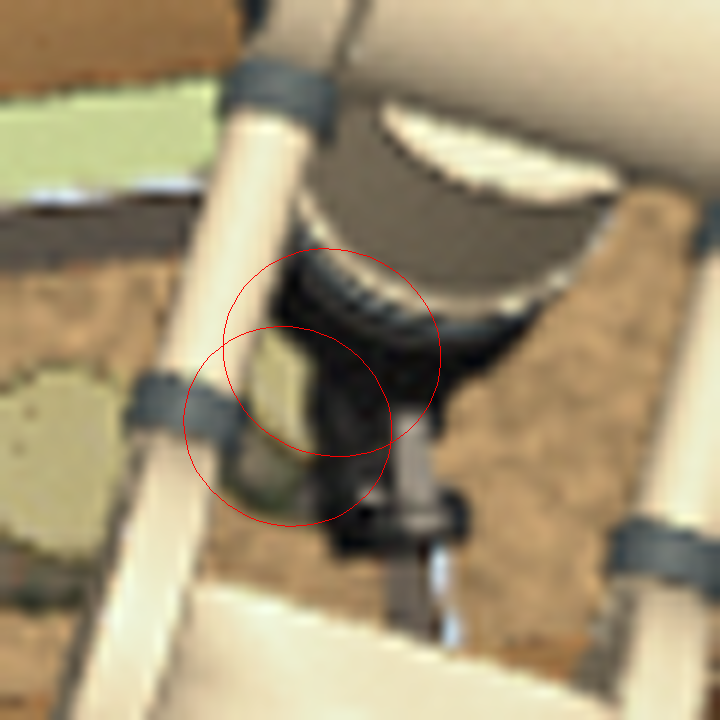

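Emit:
{"api": "jog_arm", "payload": {"linear": [[0,0,0.015],[0,0,0.015],[0,0,0.015],[0,0,0.012],[0,0,0.005],[0,0,0.001],[0,0,0],[0,0,0]], "twist": [[0,0,0],[0,0,0],[0,0,0],[0,0,0],[0,0,0],[0,0,0],[0,0,0],[0,0,0]]}}

```text
time_s: 20.3
tool_pos: [0.5043, -0.2034, 0.073]
ee_rot: [0.716, 0.698, 0.0, 0.001]
force: [0.8, -0.1, -1.7]
finger_gap: 0.0564
```

Emit:
{"api": "jog_arm", "payload": {"linear": [[0,0,0.001],[0,0,0.001],[0,0,0.001],[0,0,0],[0,0,0]], "twist": [[0,0,0],[0,0,0],[0,0,0],[0,0,0],[0,0,0]]}}

```text
time_s: 20.92
tool_pos: [0.5039, -0.2033, 0.0692]
ee_rot: [0.716, 0.698, 0.0, -0.0]
force: [0.8, -0.7, -2.1]
finger_gap: 0.0567
```

Emit:
{"api": "jog_arm", "payload": {"linear": [[0,0,0.001],[0,0,0.001],[0,0,0],[0,0,0]], "twist": [[0,0,0],[0,0,0],[0,0,0],[0,0,0]]}}

```text
time_s: 21.42
tool_pos: [0.504, -0.2033, 0.0674]
ee_rot: [0.716, 0.698, 0.0, 0.0]
force: [-1.0, 0.5, -0.8]
finger_gap: 0.0567
```

Emit:
{"api": "jog_arm", "payload": {"linear": [[0,0,0.001],[0,0,0],[0,0,0]], "twist": [[0,0,0],[0,0,0],[0,0,0]]}}

```text
time_s: 21.8
tool_pos: [0.504, -0.2034, 0.0666]
ee_rot: [0.716, 0.698, 0.0, 0.0]
force: [-0.4, 0.4, 1.1]
finger_gap: 0.0566
```

Emit:
{"api": "jog_arm", "payload": {"linear": [[0,0,0],[0,0,0],[0,0,0],[0,0,0]], "twist": [[0,0,0],[0,0,0],[0,0,0],[0,0,0]], "hand": 0.078}}

```text
time_s: 22.3
tool_pos: [0.504, -0.2033, 0.0662]
ee_rot: [0.716, 0.698, 0.0, 0.0]
force: [0.4, 1.3, 0.5]
finger_gap: 0.078
```

Emit:
{"api": "jog_arm", "payload": {"linear": [[0,0,-0.02],[0,0,-0.03],[0,0,-0.04],[0,0,-0.04],[0,0,0],[0,0,0]], "twist": [[0,0,0],[0,0,0],[0,0,0],[0,0,0],[0,0,0],[0,0,0]]}}

```text
time_s: 23.05
tool_pos: [0.504, -0.2033, 0.1969]
ee_rot: [0.716, 0.698, 0.0, 0.0]
force: [0.5, -1.0, -0.3]
finger_gap: 0.0778
```

```bash
python3 - <<'E'
from h import *
np.set_printoptions(precision=4,suppress=True)
for n,b in(("top",(100,110,420,260)),("side",(180,90,340,330))):
    im=r.snapshot(n);cv2.imwrite('pics/%s_k0.png'%n,im[:,:,::-1]);crop(n,im,*b,2.5,n+'k.png')
    old=cv2.imread('pics/%s0.png'%n)[:,:,::-1].astype(int)
    R=(150,205,195,250) if n=='top' else (262,245,302,295)
    print(n,np.abs(im.astype(int)-old)[R[1]:R[3],R[0]:R[2]].mean())
    crop(n,im,*R,10,n+'k2.png')
print(r.read_state()['tool_pos'])
E
```

```text
top 4.410864197530864
side 1.7013333333333334
[ 0.5035 -0.2031  0.1951]
```

View pics/topk.png

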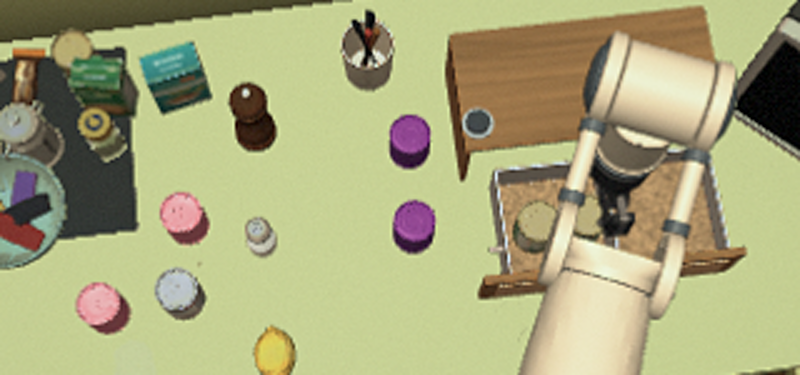

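View pics/sidek.png

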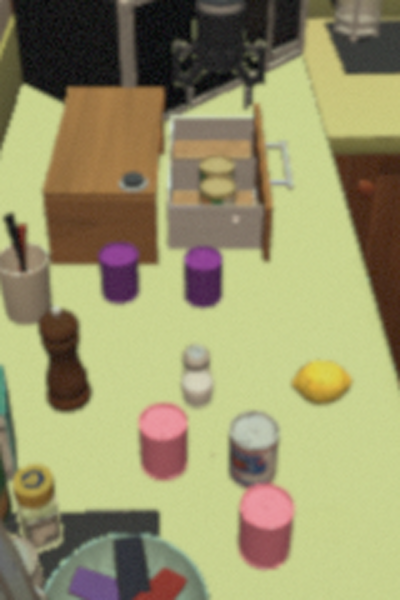

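Emit:
{"api": "jog_arm", "payload": {"linear": [[0.0497,-0.0032,0],[0.0497,-0.0032,0],[0.0497,-0.0032,0],[0.0497,-0.0032,0],[0.0497,-0.0032,0],[0.0497,-0.0032,0],[0.0497,-0.0032,0],[0.0497,-0.0032,0]], "twist": [[0,0,0],[0,0,0],[0,0,0],[0,0,0],[0,0,0],[0,0,0],[0,0,0],[0,0,0]], "hand": 0.085}}

```text
time_s: 24.15
tool_pos: [0.4879, 0.1963, 0.1949]
ee_rot: [0.716, 0.698, -0.001, -0.0]
force: [0.5, -0.5, -0.5]
finger_gap: 0.0849
```

Emit:
{"api": "jog_arm", "payload": {"linear": [[0.0497,-0.0032,0],[0.0497,-0.0032,0],[0.0497,-0.0032,0],[0,0,0.03],[0,0,0.02],[0,0,0],[0,0,0]], "twist": [[0,0,0],[0,0,0],[0,0,0],[0,0,0],[0,0,0],[0,0,0],[0,0,0]]}}

```text
time_s: 25.02
tool_pos: [0.4834, 0.3436, 0.147]
ee_rot: [0.717, 0.697, 0.0, 0.0]
force: [0.1, -0.1, -0.1]
finger_gap: 0.0856
```

```bash
python3 - <<'E'
from h import *
for n,b in(("top",(100,110,420,260)),("side",(210,200,370,320))):
    im=r.snapshot(n);cv2.imwrite('pics/%s_l0.png'%n,im[:,:,::-1]);crop(n,im,*b,2.5 if n=='top' else 5,n+'l.png')
s=r.read_state();print(s['tool_pos'],s['ee_rot'])
E
```

```text
[0.48367062 0.34394458 0.14791409] [7.16557541e-01 6.97526892e-01 1.20627336e-03 2.63295691e-04]
```

View pics/topl.png

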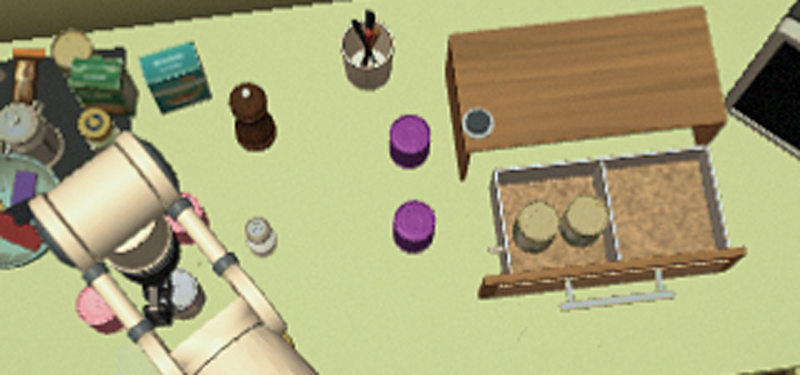

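View pics/sidel.png

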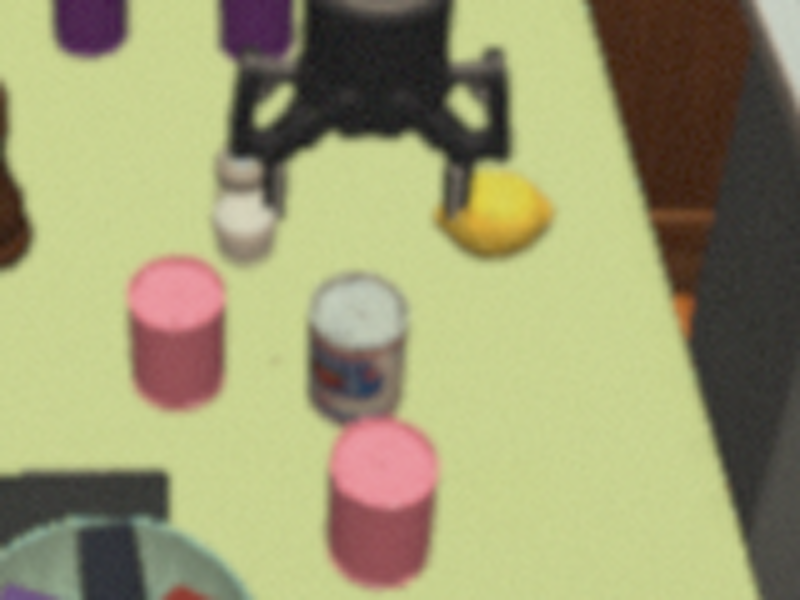

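```bash
python3 - <<'E'
from h import *
p=[.4837,.344]
print((proj('side',[[*p,.147],[*p,.072],[.482,.3445,.072]])-[210,200])*5,(proj('top',[[*p,.147],[*p,.072]])-[100,110])*2.5)
im=cv2.imread('pics/top_l0.png')[:,:,::-1];crop('',im,130,180,210,250,9,'tl2.png')
print((proj('top',[[*p,.2],[*p,.147],[*p,.072]])-[130,180])*9)
E
```

```text
[[361.71656782 208.33815578]
 [356.06364752 302.91598761]
 [359.12411303 303.55094064]] [[164.42054285 273.83385705]
 [174.54505321 286.39636981]]
[[293.94335483 321.11491247]
 [321.91395425 355.80188537]
 [358.36219154 401.02693132]]
```

View pics/tl2.png

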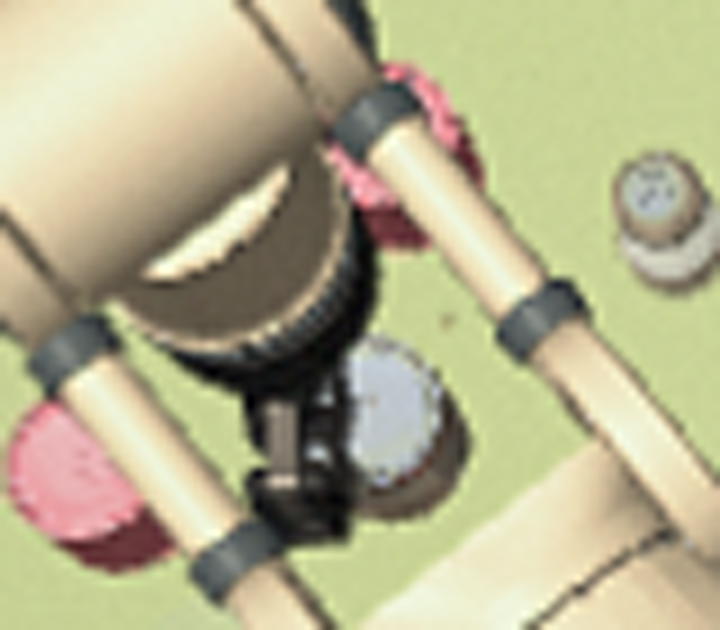

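Emit:
{"api": "jog_arm", "payload": {"linear": [[0,-0.001,0.03],[0,0,0.04],[0,0,0.022],[0,0,0.009],[0,0,0],[0,0,0]], "twist": [[0,0,0],[0,0,0],[0,0,0],[0,0,0],[0,0,0],[0,0,0]]}}

```text
time_s: 25.88
tool_pos: [0.4829, 0.3446, 0.0472]
ee_rot: [0.716, 0.698, 0.001, 0.0]
force: [0.8, -0.0, -0.0]
finger_gap: 0.085
```

Emit:
{"api": "jog_arm", "payload": {"linear": [[0,0,0],[0,0,0],[0,0,0],[0,0,0],[0,0,0]], "twist": [[0,0,0],[0,0,0],[0,0,0],[0,0,0],[0,0,0]], "hand": 0.05}}

```text
time_s: 26.5
tool_pos: [0.4825, 0.3445, 0.0465]
ee_rot: [0.716, 0.698, 0.001, 0.0]
force: [0.1, 0.5, 5.4]
finger_gap: 0.0568
```

Emit:
{"api": "jog_arm", "payload": {"linear": [[0,0,-0.02],[0,0,-0.04],[0,0,-0.05],[0,0,-0.04],[0,0,0]], "twist": [[0,0,0],[0,0,0],[0,0,0],[0,0,0],[0,0,0]]}}

```text
time_s: 27.12
tool_pos: [0.4832, 0.345, 0.2009]
ee_rot: [0.716, 0.698, 0.004, 0.001]
force: [0.2, 1.0, -1.4]
finger_gap: 0.0568
```

Emit:
{"api": "jog_arm", "payload": {"linear": [[-0.0503,0.0029,0],[-0.0503,0.0029,0],[-0.0503,0.0029,0],[-0.0503,0.0029,0],[-0.0503,0.0029,0],[-0.0503,0.0029,0],[-0.0503,0.0029,0],[-0.0503,0.0029,0]], "twist": [[0,0,0],[0,0,0],[0,0,0],[0,0,0],[0,0,0],[0,0,0],[0,0,0],[0,0,0]]}}

```text
time_s: 28.12
tool_pos: [0.4939, -0.0602, 0.1938]
ee_rot: [0.716, 0.698, -0.001, -0.001]
force: [1.0, 0.7, -1.6]
finger_gap: 0.0565
```

Emit:
{"api": "jog_arm", "payload": {"linear": [[-0.0503,0.0029,0],[-0.0503,0.0029,0],[-0.0503,0.0029,0],[-0.0503,0.0029,0],[-0.0503,0.0029,0],[0,0,0],[0,0,0],[0,0,0]], "twist": [[0,0,0],[0,0,0],[0,0,0],[0,0,0],[0,0,0],[0,0,0],[0,0,0],[0,0,0]]}}

```text
time_s: 29.12
tool_pos: [0.5028, -0.3092, 0.195]
ee_rot: [0.716, 0.698, 0.0, -0.0]
force: [-0.5, 0.4, -1.2]
finger_gap: 0.0564
```

```bash
python3 - <<'E'
from h import *
for n,b in(("top",(100,110,420,260)),("side",(180,60,340,180))):
    im=r.snapshot(n);cv2.imwrite('pics/%s_m0.png'%n,im[:,:,::-1]);crop(n,im,*b,2.5 if n=='top' else 5,n+'m.png')
s=r.read_state();print(s['tool_pos'],s['ee_rot'],s['force'])
E
```

```text
[ 0.5028758  -0.30932695  0.19543709] [7.15669172e-01 6.98439422e-01 7.90520953e-05 5.47814948e-05] [ 0.21942984  0.79053418 -1.32842901]
```

View pics/topm.png

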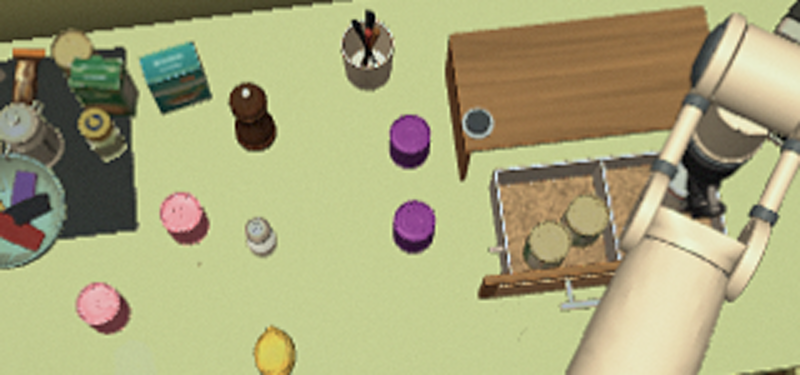

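View pics/sidem.png

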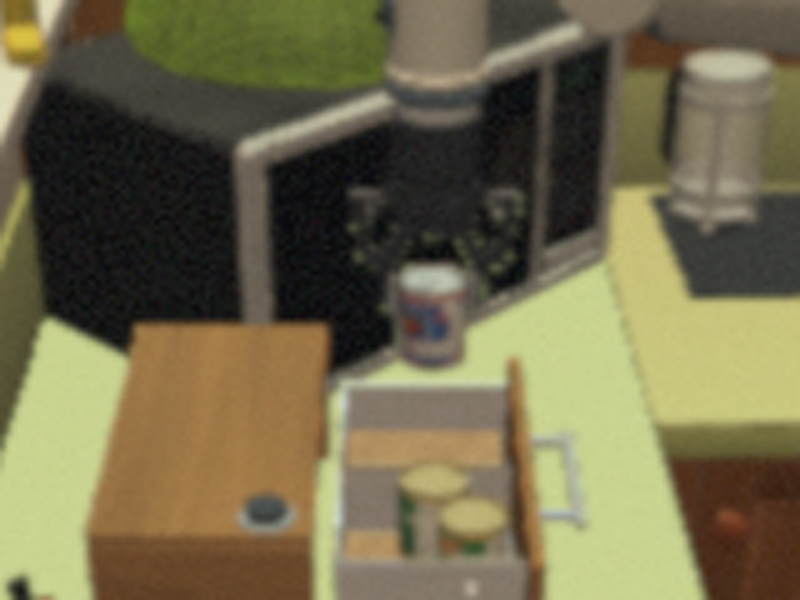

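Emit:
{"api": "jog_arm", "payload": {"linear": [[0,0.001,0.025],[0,0,0.025],[0,0,0.02],[0,0,0.013],[0,0,0.008],[0,0,0.003],[0,0,0],[0,0,0]], "twist": [[0,0,0],[0,0,0],[0,0,0],[0,0,0],[0,0,0],[0,0,0],[0,0,0],[0,0,0]]}}

```text
time_s: 30.22
tool_pos: [0.504, -0.3108, 0.1021]
ee_rot: [0.716, 0.698, 0.0, 0.001]
force: [1.2, 0.4, -1.0]
finger_gap: 0.0566
```

Emit:
{"api": "jog_arm", "payload": {"linear": [[0,0,0.0015],[0,0,0.0015],[0,0,0],[0,0,0]], "twist": [[0,0,0],[0,0,0],[0,0,0],[0,0,0]]}}

```text
time_s: 30.72
tool_pos: [0.5036, -0.3105, 0.0983]
ee_rot: [0.716, 0.698, -0.0, -0.0]
force: [-0.9, 0.0, -1.6]
finger_gap: 0.0567
```

Emit:
{"api": "jog_arm", "payload": {"linear": [[0,0,0.0015],[0,0,0.0015],[0,0,0],[0,0,0]], "twist": [[0,0,0],[0,0,0],[0,0,0],[0,0,0]]}}

```text
time_s: 31.22
tool_pos: [0.5037, -0.3105, 0.0953]
ee_rot: [0.716, 0.698, 0.0, -0.0]
force: [0.2, -0.4, -1.3]
finger_gap: 0.0566
```

Emit:
{"api": "jog_arm", "payload": {"linear": [[0,0,0.0015],[0,0,0.0015],[0,0,0],[0,0,0]], "twist": [[0,0,0],[0,0,0],[0,0,0],[0,0,0]]}}

```text
time_s: 31.72
tool_pos: [0.5036, -0.3105, 0.0923]
ee_rot: [0.716, 0.698, -0.0, -0.0]
force: [-0.6, -0.8, -1.9]
finger_gap: 0.0567
```

Emit:
{"api": "jog_arm", "payload": {"linear": [[0,0,0.001],[0,0,0.001],[0,0,0],[0,0,0]], "twist": [[0,0,0],[0,0,0],[0,0,0],[0,0,0]]}}

```text
time_s: 32.22
tool_pos: [0.5037, -0.3105, 0.0903]
ee_rot: [0.716, 0.698, 0.0, -0.0]
force: [0.8, 0.3, -2.0]
finger_gap: 0.0565
```

Emit:
{"api": "jog_arm", "payload": {"linear": [[0,0,0.001],[0,0,0.001],[0,0,0],[0,0,0]], "twist": [[0,0,0],[0,0,0],[0,0,0],[0,0,0]]}}

```text
time_s: 32.72
tool_pos: [0.5036, -0.3105, 0.0882]
ee_rot: [0.716, 0.698, -0.0, -0.0]
force: [0.4, -0.2, -0.7]
finger_gap: 0.0564
```

Emit:
{"api": "jog_arm", "payload": {"linear": [[0,0,0.001],[0,0,0.001],[0,0,0],[0,0,0]], "twist": [[0,0,0],[0,0,0],[0,0,0],[0,0,0]]}}

```text
time_s: 33.22
tool_pos: [0.5036, -0.3105, 0.0863]
ee_rot: [0.716, 0.698, -0.0, 0.0]
force: [-0.3, 0.0, -2.3]
finger_gap: 0.0566
```

Emit:
{"api": "jog_arm", "payload": {"linear": [[0,0,0.001],[0,0,0.001],[0,0,0],[0,0,0]], "twist": [[0,0,0],[0,0,0],[0,0,0],[0,0,0]]}}

```text
time_s: 33.72
tool_pos: [0.5037, -0.3106, 0.0845]
ee_rot: [0.716, 0.698, 0.0, 0.0]
force: [0.2, -0.4, 0.2]
finger_gap: 0.0566
```

Emit:
{"api": "jog_arm", "payload": {"linear": [[0,0,0.001],[0,0,0.001],[0,0,0],[0,0,0]], "twist": [[0,0,0],[0,0,0],[0,0,0],[0,0,0]]}}

```text
time_s: 34.22
tool_pos: [0.5038, -0.3106, 0.0828]
ee_rot: [0.716, 0.698, 0.0, 0.0]
force: [-1.0, 0.4, 4.0]
finger_gap: 0.0566
```

Emit:
{"api": "jog_arm", "payload": {"linear": [[0,0,0],[0,0,0],[0,0,0],[0,0,0]], "twist": [[0,0,0],[0,0,0],[0,0,0],[0,0,0]], "hand": 0.078}}

```text
time_s: 34.72
tool_pos: [0.5036, -0.3105, 0.082]
ee_rot: [0.716, 0.698, -0.0, -0.0]
force: [0.4, -0.3, -0.4]
finger_gap: 0.0783
```

Emit:
{"api": "jog_arm", "payload": {"linear": [[0,0,-0.02],[0,0,-0.03],[0,0,-0.04],[0,0,-0.04],[0,0,0],[0,0,0]], "twist": [[0,0,0],[0,0,0],[0,0,0],[0,0,0],[0,0,0],[0,0,0]]}}

```text
time_s: 35.48
tool_pos: [0.5037, -0.3106, 0.2129]
ee_rot: [0.716, 0.698, 0.0, 0.0]
force: [-0.1, -0.3, -0.3]
finger_gap: 0.078
```

Emit:
{"api": "jog_arm", "payload": {"linear": [[0.0198,-0.0402,0],[0.0198,-0.0402,0],[0.0198,-0.0402,0],[0.0198,-0.0402,0],[0,0,0],[0,0,0]], "twist": [[0,0,0],[0,0,0],[0,0,0],[0,0,0],[0,0,0],[0,0,0]], "hand": 0}}

```text
time_s: 36.22
tool_pos: [0.345, -0.2271, 0.2116]
ee_rot: [0.716, 0.698, -0.0, -0.0]
force: [0.5, 0.4, 0.1]
finger_gap: 0.0003
```

Emit:
{"api": "jog_arm", "payload": {"linear": [[0,0,0],[0,0,0],[0,0,0],[0,0,0],[0,0,0],[0,0,0],[0,0,0],[0,0,0]], "twist": [[0,0,10],[0,0,10],[0,0,10],[0,0,10],[0,0,10],[0,0,10],[0,0,10],[0,0,10]]}}

```text
time_s: 37.22
tool_pos: [0.3457, -0.2275, 0.2114]
ee_rot: [0.997, 0.071, -0.001, -0.001]
force: [-0.4, 0.2, 0.4]
finger_gap: 0.0
```

Emit:
{"api": "jog_arm", "payload": {"linear": [[0,0,0],[0,0,0],[0,0,0]], "twist": [[0,0,10],[0,0,0],[0,0,0]]}}

```text
time_s: 37.6
tool_pos: [0.3453, -0.2273, 0.2118]
ee_rot: [1.0, -0.011, -0.0, -0.0]
force: [0.6, -0.2, 0.5]
finger_gap: -0.0
```

```bash
python3 - <<'E'
from h import *
for n,b in(("top",(100,110,420,260)),("side",(180,60,340,180))):
    im=r.snapshot(n);cv2.imwrite('pics/%s_n0.png'%n,im[:,:,::-1]);crop(n,im,*b,2.5 if n=='top' else 5,n+'n.png')
s=r.read_state();print(s['tool_pos'],s['ee_rot'],s['force'],s['q'])
E
```

```text
[ 0.34512153 -0.22725743  0.21204059] [ 9.99929047e-01 -1.19082952e-02 -2.47559572e-04 -1.81431771e-04] [-0.10817748 -0.13946166 -0.20729702] [-6.64679910e-01 -4.23267683e-01  1.74311838e+00 -1.28757259e-05
  1.82235568e+00  9.29930370e-01]
```

View pics/topn.png

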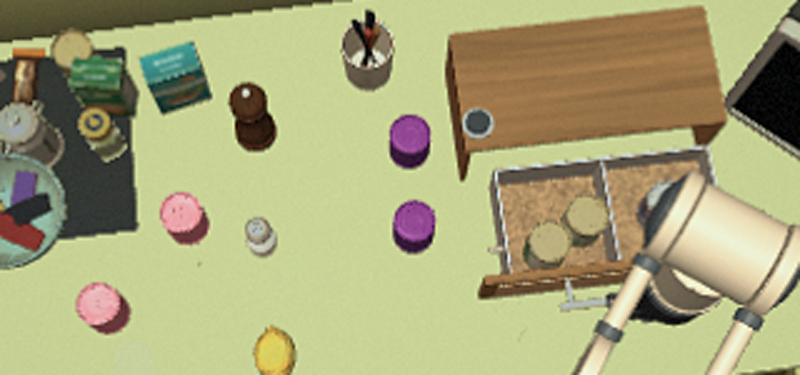

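View pics/siden.png

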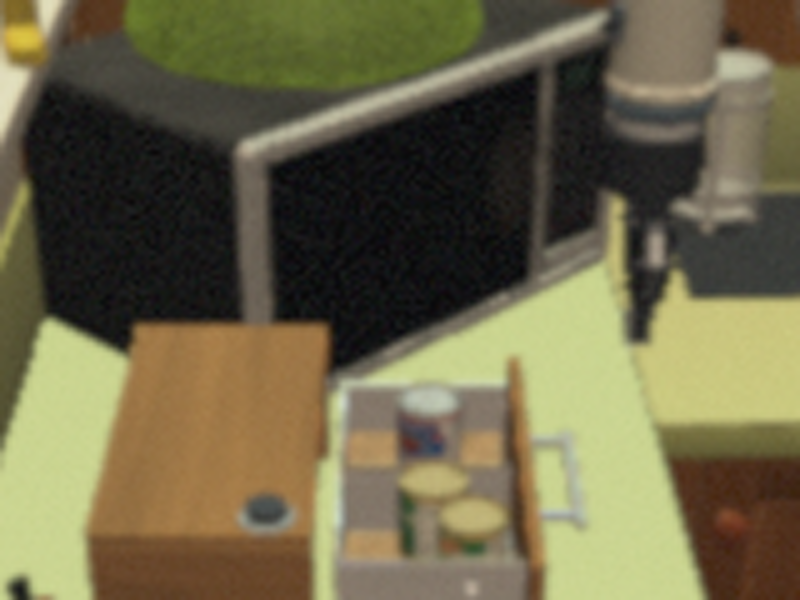

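Emit:
{"api": "jog_arm", "payload": {"linear": [[0,0,0.03],[0,0,0.05],[0,0,0.04],[0,0,0.02],[0,0,0],[0,0,0]], "twist": [[0,0,0],[0,0,0],[0,0,0],[0,0,0],[0,0,0],[0,0,0]]}}

```text
time_s: 38.45
tool_pos: [0.3455, -0.2275, 0.0735]
ee_rot: [1.0, -0.013, 0.001, 0.001]
force: [0.4, -0.6, 0.5]
finger_gap: -0.0002
```

Emit:
{"api": "jog_arm", "payload": {"linear": [[0.006,0,0],[0.006,0,0],[0.006,0,0],[0.006,0,0],[0.006,0,0],[0.008,0,0],[0.01,0,0],[0.01,0,0]], "twist": [[0,0,0],[0,0,0],[0,0,0],[0,0,0],[0,0,0],[0,0,0],[0,0,0],[0,0,0]]}}

```text
time_s: 39.45
tool_pos: [0.4035, -0.2285, 0.0722]
ee_rot: [1.0, -0.013, -0.0, -0.0]
force: [-4.7, 1.8, 2.4]
finger_gap: 0.0004
```

```bash
python3 - <<'E'
from h import *
for n,b in(("top",(100,110,420,260)),("side",(180,60,340,180))):
    im=r.snapshot(n);cv2.imwrite('pics/%s_o0.png'%n,im[:,:,::-1]);crop(n,im,*b,2.5 if n=='top' else 5,n+'o.png')
s=r.read_state();print(s['tool_pos'],s['ee_rot'],s['force'])
E
```

```text
[ 0.40438396 -0.22871656  0.07228206] [ 9.99919702e-01 -1.26466079e-02  8.02220166e-04  9.76643451e-05] [-0.97797101 -0.12779365 -0.16503076]
```

View pics/sideo.png

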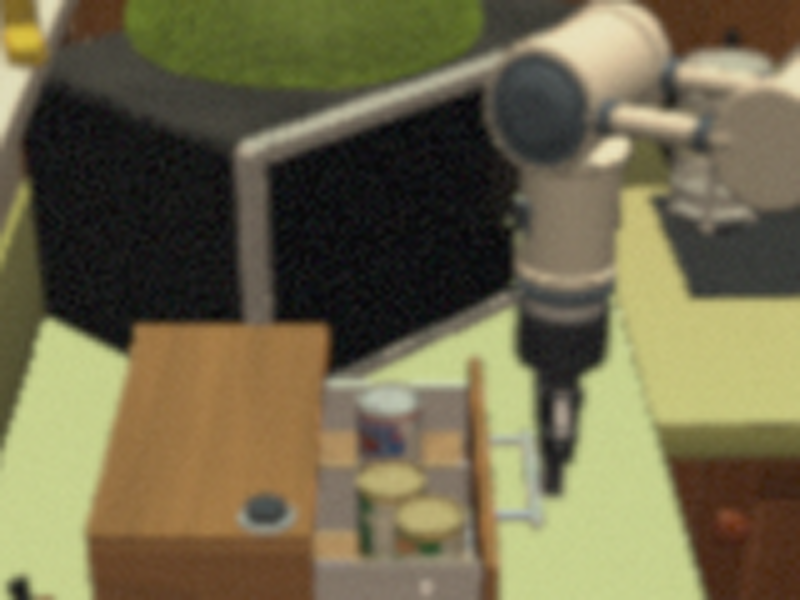

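Emit:
{"api": "jog_arm", "payload": {"linear": [[0.008,0,0],[0.012,0,0],[0.014,0,0],[0.014,0,0],[0.014,0,0],[0.014,0,0],[0.012,0,0],[0.008,0,0]], "twist": [[0,0,0],[0,0,0],[0,0,0],[0,0,0],[0,0,0],[0,0,0],[0,0,0],[0,0,0]]}}

```text
time_s: 40.55
tool_pos: [0.4992, -0.2308, 0.072]
ee_rot: [1.0, -0.013, -0.0, -0.0]
force: [-3.8, 1.7, 2.9]
finger_gap: 0.0001
```

Emit:
{"api": "jog_arm", "payload": {"linear": [[0.006,0,0],[0.006,0,0],[0.006,0,0],[0.003,0,0],[0,0,0]], "twist": [[0,0,0],[0,0,0],[0,0,0],[0,0,0],[0,0,0]]}}

```text
time_s: 41.18
tool_pos: [0.5198, -0.2314, 0.072]
ee_rot: [1.0, -0.013, -0.0, -0.0]
force: [-4.1, 3.7, 1.1]
finger_gap: 0.0001
```

Emit:
{"api": "jog_arm", "payload": {"linear": [[0.003,0,0],[0.003,0,0],[0.003,0,0],[0,0,0]], "twist": [[0,0,0],[0,0,0],[0,0,0],[0,0,0]]}}

```text
time_s: 41.68
tool_pos: [0.528, -0.2315, 0.072]
ee_rot: [1.0, -0.013, -0.001, -0.001]
force: [-8.0, 3.6, 3.1]
finger_gap: 0.0
```

Emit:
{"api": "jog_arm", "payload": {"linear": [[0.002,0,0],[0.002,0,0],[0,0,0]], "twist": [[0,0,0],[0,0,0],[0,0,0]]}}

```text
time_s: 42.05
tool_pos: [0.5324, -0.2317, 0.072]
ee_rot: [1.0, -0.013, -0.001, -0.0]
force: [-6.0, 3.4, 2.4]
finger_gap: -0.0001
```

Emit:
{"api": "jog_arm", "payload": {"linear": [[0.002,0,0],[0.002,0,0],[0,0,0]], "twist": [[0,0,0],[0,0,0],[0,0,0]]}}

```text
time_s: 42.42
tool_pos: [0.5369, -0.232, 0.072]
ee_rot: [1.0, -0.013, -0.0, -0.0]
force: [-3.2, 2.6, 1.0]
finger_gap: -0.0004
```

Emit:
{"api": "jog_arm", "payload": {"linear": [[0.002,0,0],[0,0,0],[0,0,0]], "twist": [[0,0,0],[0,0,0],[0,0,0]]}}

```text
time_s: 42.8
tool_pos: [0.5387, -0.2321, 0.072]
ee_rot: [1.0, -0.013, -0.0, -0.0]
force: [-4.9, 2.7, -0.0]
finger_gap: 0.0004
```

Emit:
{"api": "jog_arm", "payload": {"linear": [[0.002,0,0],[0.001,0,0],[0,0,0]], "twist": [[0,0,0],[0,0,0],[0,0,0]]}}

```text
time_s: 43.18
tool_pos: [0.5394, -0.2321, 0.0719]
ee_rot: [1.0, -0.013, -0.003, -0.001]
force: [-14.2, 4.0, 3.9]
finger_gap: -0.0003
```

```bash
python3 - <<'E'
from h import *
for n,b in(("top",(250,110,410,230)),("side",(180,60,340,180))):
    im=r.snapshot(n);cv2.imwrite('pics/%s_p0.png'%n,im[:,:,::-1]);crop(n,im,*b,5,n+'p.png')
s=r.read_state();print(s['tool_pos'],s['ee_rot'],s['force'])
E
```

```text
[ 0.53941981 -0.23208287  0.07194089] [ 9.99907241e-01 -1.32647509e-02 -3.03951600e-03 -5.63087932e-04] [-14.43534347   4.49888113   3.89684909]
```

View pics/sidep.png

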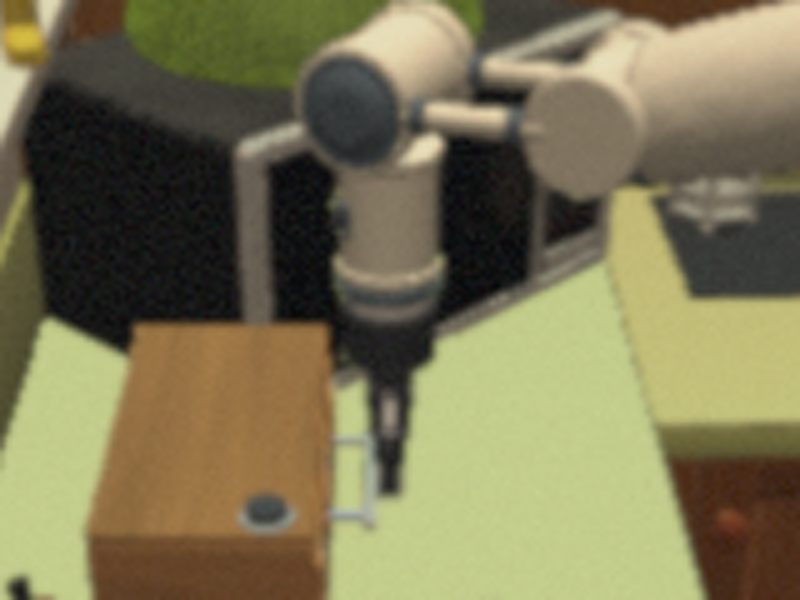

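Hard stop reached (14 N, x stalled). Back off gently and see whether it stays.

Emit:
{"api": "jog_arm", "payload": {"linear": [[-0.004,0,0],[-0.004,0,0],[-0.006,0,0],[-0.01,0,0],[-0.02,0,0],[-0.03,0,0],[-0.03,0,0],[0,0,0]], "twist": [[0,0,0],[0,0,0],[0,0,0],[0,0,0],[0,0,0],[0,0,0],[0,0,0],[0,0,0]]}}

```text
time_s: 44.28
tool_pos: [0.4367, -0.2298, 0.0726]
ee_rot: [1.0, -0.014, 0.0, 0.0]
force: [-0.2, 0.5, 0.4]
finger_gap: 0.0002
```

Emit:
{"api": "jog_arm", "payload": {"linear": [[0,0,-0.05],[0,0,-0.05],[0,0,-0.04],[0,0.04,0],[0,0.04,0],[0,0.04,0],[0,0.04,0],[0,0,0]], "twist": [[0,0,0],[0,0,0],[0,0,0],[0,0,0],[0,0,0],[0,0,0],[0,0,0],[0,0,0]]}}

```text
time_s: 45.28
tool_pos: [0.4336, -0.3919, 0.2114]
ee_rot: [1.0, -0.014, -0.0, 0.0]
force: [-0.2, 1.5, 0.3]
finger_gap: 0.0001
```

```bash
python3 - <<'E'
from h import *
for n in("top","side"):
    im=r.snapshot(n);cv2.imwrite('pics/%s_q0.png'%n,im[:,:,::-1])
s=r.read_state();print(s['tool_pos'],s['force'],s['time_s'])
E
```

```text
[ 0.43410476 -0.3896179   0.21205278] [-0.12005359 -0.68785401  0.09578537] 45.375
```

View pics/top_q0.png

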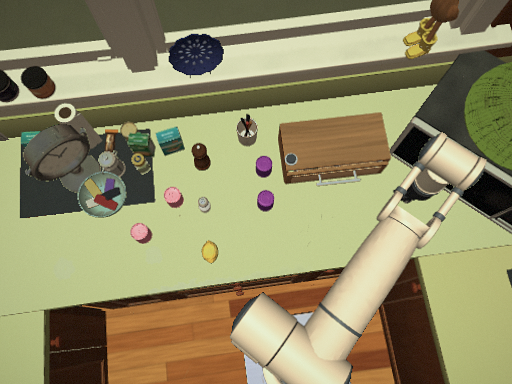

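View pics/side_q0.png

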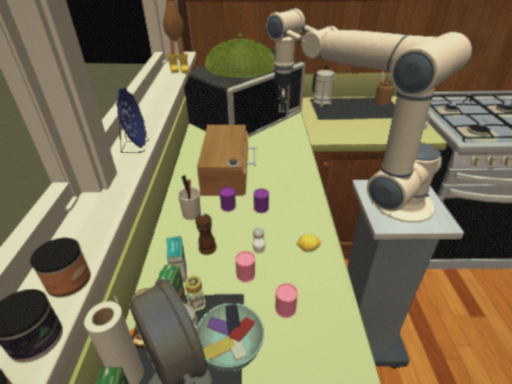

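Emit:
{"api": "jog_arm", "payload": {"linear": [[0,0,0],[0,0,0],[0,0,0],[0,0,0]], "twist": [[0,0,0],[0,0,0],[0,0,0],[0,0,0]]}}

```text
time_s: 45.88
tool_pos: [0.4339, -0.3892, 0.2125]
ee_rot: [1.0, -0.013, 0.0, 0.0]
force: [0.5, 0.6, -0.6]
finger_gap: 0.0001
```

```bash
python3 - <<'E'
from h import *
im=r.snapshot('top').astype(int);old=cv2.imread('pics/top0.png')[:,:,::-1].astype(int);d=np.abs(im-old)
print('pull',d[168:190,310:365].mean(),'shaker',d[190:215,195:215].mean(),'lemon',d[238:265,198:222].mean(),'mill',d[140:172,190:212].mean(),'bg',d[240:260,60:100].mean())
print(r.read_state()['force']); r.job_done()
E
```

```text
pull 2.335261707988981 shaker 2.6286666666666667 lemon 1.6095679012345678 mill 2.762784090909091 bg 1.5579166666666666
[ 0.10428502 -0.37068123  0.31094885]
the job is handed in; nothing more can be done
```

The job is handed in at about 46 s. All three food tins from the open worktop are in the drawer's bin, and the drawer is shut. I pressed the release button and the drawer came fully out. Both gold-lidded tins went into the left bay and the silver-lidded one into the right. I lowered each until I felt it touch the cork (about 3–6 N), then let go. Last, I pushed the drawer by its pull to its stop (14 N).

**Last checks:**
- **Drawer:** after I backed off, it stayed shut. In the top picture the pull is where it was at the start.
- **Bystanders:** the shaker, mill and lemon show almost no change from the start picture. The pink and purple tins and the one behind the cereal boxes were left alone.
- **Tins:** all three stood upright in the last picture before closing. I could not see them once the drawer was shut.

**What disagreed:**
- The first tin was knocked about 2–3 cm towards the drawer front after I had placed it. It still stood upright inside the bin, so I left it there.
- The two cameras differed by up to about 9 mm in y on the tins, button and divider. I used values in between for these, which proved good enough.

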